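# Reload the chip trays of a mosaic tile cutter through its lifting gate

### The job

Turn the hand wheel by its rim until its engraved mark faces the slim pointed post, which sinks the gate; then slide every full chip tray from the plywood board down over the step onto the steel bed, squarely up against the back stop, and slide the empty tray from the bed up onto the board, wholly on it. Finish by turning the wheel back until the mark faces the broad square post, so that the gate shuts the full trays in. The trays are brim-full: slide them over the step level and keep them low, never lift or tip them, and leave everything else where it is.

Things in the scene. Friction and masses are not known exactly. Their poses are not given: they have to be found in the camera images.
- station: fixed loading station. Origin on the table, under the step; x runs from board over the step to the bed (about away from the robot), y left, z up (mm). Board x -200 to 0; gate slot x 0 to 7.5; bed x 7.5 to 150, 10 mm lower than the board. All from y -290 to 250, low side cheeks (34 high) beyond. Tray centres belong within y -220 to 220; a bystander strip lies on the board near y -260
- board_mid (a point): top of the plywood board, 30 mm above the table, 100 mm before the step (station x -100, y 0)
- stop_foot (a point): top of the steel bed, 20 mm above the table, at the foot of the upright back stop (station x 150, y 0). The stop's face is at x = 150 all along y, its top 55 mm above the table; a tray against it has its origin at station x = 100
- gate (a joint): lift of the gate, m: a 7 mm thick aluminium strip along the whole step. 0 = sunk flush with the bed (20 mm above the table), 0.028 = shut (18 mm above the board). It follows the wheel: lift = 0.014 x wheel angle; it cannot be moved by pushing
- wheel (a joint): angle of the horizontal hand wheel, rad, growing anticlockwise seen from above. 0: its mark faces the slim pointed post (gate sunk); 2.0: its mark faces the broad square post (gate shut). Range -0.25 to 2.3; turns with about 0.12 N m of friction (some 2 N at the rim) and stays where it is left. Starts between 1.1 and 1.85
- wheel_base: fixed blue base; origin on the table on the wheel's vertical axis. Slim pointed brass post in its +x direction, broad square post 2.0 rad anticlockwise from that, both 85 to 112 mm from the axis, tops 56 mm above the table. Steel wheel: rim radius 66 to 78 mm, 60 to 92 mm above the table; crossing spokes, top 66 mm; hub of radius 16 mm, top 86 mm
- wheel_mark (a point): the engraved dark mark on top of the rim, 72 mm from the wheel's axis, 92 mm above the table
- pointer_open (a point): tip of the slim pointed brass post (open), 85 mm from the wheel's axis, 56 mm above the table
- pointer_shut (a point): inner face of the broad, 36 mm wide, square brass post (shut), 88 mm from the wheel's axis, 56 mm above the table
- tray1: plastic tray FULL of loose tile chips, open-topped, 100 (its x) x 66 (its y) x 30 mm high, 0.45 kg, with a grip fin along its middle: 60 mm long along x, 12 mm thick in y, top 66 mm above the underside. Origin: centre of underside. Starts on the board, fin about along station x. May be absent (None): 3 or 4 of tray1 to tray4 are there
- tray2: plastic tray FULL of loose tile chips, open-topped, 100 (its x) x 66 (its y) x 30 mm high, 0.45 kg, with a grip fin along its middle: 60 mm long along x, 12 mm thick in y, top 66 mm above the underside. Origin: centre of underside. Starts on the board, fin about along station x. May be absent (None): 3 or 4 of tray1 to tray4 are there
- tray3: plastic tray FULL of loose tile chips, open-topped, 100 (its x) x 66 (its y) x 30 mm high, 0.45 kg, with a grip fin along its middle: 60 mm long along x, 12 mm thick in y, top 66 mm above the underside. Origin: centre of underside. Starts on the board, fin about along station x. May be absent (None): 3 or 4 of tray1 to tray4 are there
- tray4: plastic tray FULL of loose tile chips, open-topped, 100 (its x) x 66 (its y) x 30 mm high, 0.45 kg, with a grip fin along its middle: 60 mm long along x, 12 mm thick in y, top 66 mm above the underside. Origin: centre of underside. Starts on the board, fin about along station x. May be absent (None): 3 or 4 of tray1 to tray4 are there
- empty: the one EMPTY tray, 0.2 kg, same shape and size as the full ones (100 x 66 x 30 mm, grip fin 60 mm long along x and 12 mm thick, top 66 mm above the underside; origin: centre of the underside). Starts on the steel bed near its middle, fin roughly along the station's x
- spray: bystander, to be left alone: bottle 64 mm across, 170 mm high, behind the back stop
- mug: bystander, to be left alone: white mug 80 mm across, 90 mm high, behind the back stop
- tin: bystander, to be left alone: tin 72 mm across, 100 mm high, behind the back stop
- tape: bystander, to be left alone: roll of tape lying flat, 96 mm across, 24 mm high
- offcut: bystander, to be left alone: terracotta strip 100 x 35 x 12 mm lying on the right end of the plywood board
- nipper: bystander, to be left alone: wrench 160 mm long lying between the station and the wheel
- tile: bystander, to be left alone: glazed tile 100 x 100 x 10 mm lying on the table
Things that resemble listed ones, but are neither listed nor needed, are in the scene too. What is shaped like the tray2 but blue or pink is not meant.

How it is judged:
By the outcome, as a careful person would: the job done as asked, in the order asked, and still so for the second after the job is handed in, with the robot touching nothing.
Of tray1, tray2, tray3, tray4 only 3 to 4 are there at a start; the rules pass over those that are not, and their reading is None.
At some moment in a run one of tray1, tray2, tray3, tray4, empty may be knocked a few centimetres aside while the robot is not near it.
Once in a run the grip may slacken for a moment while it holds something.
It also fails if it takes over 210 s, if anything falls off the work surface, if the arm or the gripper's body presses on something with over 40 N, if the wrist force passes 120 N, or if a joint passes its speed limit or range.

### The arm

A 6-joint arm with a two-finger parallel gripper is mounted at the origin on the work surface. World frame = base frame: x ahead of the robot, y to its left, z up, the work surface at z = 0. Lengths are in m, angles in rad, forces in N, time in s.
With the tool pointing down it reaches from about 0.35 to 0.725 m from the base axis. Payload 4.3 kg.
Tool frame: the origin (TCP) lies midway between the tips of the shut fingers; the grasp point (between the pads) lies 19 mm behind it (r.pinch_z is the distance from the TCP to the grasp point, in m); z points along the fingers, x is the direction in which the jaws open and shut, and the axes are right-handed (so a half turn about z gives the same grasp; the last joint's range is limited). The gripper opens to 85 mm and grips with 20 to 120 N. Pads are 22 mm wide; open, the fingers measure 114 mm over their backs; the gripper's body (76 mm by 85 mm) begins 54 mm behind the grasp point. The pads swing forward as they close: fully open they stand 13 mm farther back than shut.
Start: joints at [-1.229, 0.377, 0.081, 1.274, 0, 1.46], TCP at [0.251, -0.517, 0.231] pointing down, gripper open.
Joint ranges: [-2.72, 2.72], [-0.84, 1.66], [-1.02, 1.22], [-1.77, 2.12], [-1.37, 1.28], [-3.14, 3.14]. Speed limits (rad/s): [2.57, 2.57, 3.14, 3.14, 3.14, 3.14].

### API

Orientations are given as a rotation vector (axis times angle).
In Python, from station import get_obs, imaging, job, look_for, mark_of, r gives the robot as it stands.
- The arm moves only by the tool step_arm, never from a script. Its argument "plan" is a list of rows, each an object of numbers: "tx", "ty", "tz": the shift along the tool's x, y, z in m; "wx", "wy", "wz": the turn, a rotation vector about the tool's x, y, z in rad. In form: [{"tx": .., "ty": .., "tz": .., "wx": .., "wy": .., "wz": ..}, ...]. A call has 1 to 20 rows; each row is the pose to reach, as a shift and turn from the pose measured when the call began, along the tool's axes at that moment; what a row does not reach only later rows make up. A row lasts 1/12 s, in which the tool goes at most 41.7 mm and 7.16 degrees, less where a joint would pass 70% of its speed; a pose out of reach is approached as far as the arm can. A call with a gripper value outside its range is refused whole. "jaw" is the gripper's target within -1 to 1 (fully open at 1, half-way at 0, shut at -1), set as the call begins (left out, the last holds). The fingers move at their own pace and stop on an object; the grip force is fixed at half the most. Time passes only in rows, so rows that repeat a pose let the fingers close. It gives the time, the measured TCP pose, the force and the opening at its end, in the units of the state.
- get_obs(): the state, without advancing time (a new reading comes with each control period).
- imaging.camera(name): name is "side" or "top"; returns a dict with "img" (400x640x3 uint8, blue, green, red), "fov_y" (degrees; the focal length in pixels is half the picture's height over the tangent of half this angle, whatever the lens; pixels are square), "cx", "cy" (the principal point, pixels), "rvec" (rotation vector, rad) and "tvec" (3), from world to camera coordinates, as OpenCV has them. Camera axes: x right, y down, z forward; pixel columns grow to the right and rows downward; lengths in m; the calibration is good to about 2 mm. A picture is of the moment at which its call begins. There is no depth.
- job.finish_job(): hands the job in, once; it reports no verdict.
Trained networks look in the newest picture that a camera, given by its name, has taken for a name from the list of things; names that differ only in an ending like _2 or _b are one class to them, and where a whole thing is asked for, a point or a joint stands for the part that bears it (a point fixed in the world has none). Each returns a list of dicts, best first, with "confidence" (0 to 1); they miss things now and then, are a little off and sometimes report something else, mostly with a low value. They report only what shows in the picture. A call takes as long as a camera call. They do not tell look-alikes from the thing itself.
- look_for(camera, thing): "point" ([column, row] in pixels, amid what is visible of it).
- mark_of(camera, thing): "point" ([column, row] in pixels: a listed point, or the origin of a listed thing).
The state is a dict: "time_s": time; "q": joint angles; "qd": joint speeds; "tau": joint torques, N m; "tcp_pos": TCP position; "eef_rot": TCP orientation; "wrist_force": force on the tool from outside, world axes, zero at the start; "moment": the same for the moment, N m; "width": opening from 0.0 (shut) to 1.0 (fully open).
Only numpy, scipy, OpenCV 4.12 (cv2) and the standard library are available. Lean on these libraries where they do the work, as an engineer would, in place of code of your own. Each camera call takes 0.05 s, during which the arm holds its last target. There are 200 camera calls.

## Working session

There is one attempt and no reset: what is moved stays moved. The work goes in short steps, Python scripts to look and compute and a tool call to move; the robot and the scene stay as the last step left them, time stands still between calls to the robot, and variables do not carry over. Pictures are saved under pics/ and viewed, about 12 in all and at most 16, crops included, and the job is handed in when it is done.

Besides the shell and the picture viewer there is one more tool, called after "Call:" by a JSON object that holds its "fn" and its "kwargs". step_arm: Moves the arm, as the interface text tells. Its arguments: {"type":"object","properties":{"plan":{"type":"array"},"jaw":{"type":"number"}},"required":["plan"]}

```bash
ls; mkdir -p pics
cat > h.py <<'E'
import numpy as np, cv2
from station import get_obs, imaging, job, look_for, mark_of, r
def cam(n):
    c=imaging.camera(n); h=c["img"].shape[0]
    f=h/2/np.tan(np.radians(c["fov_y"])/2)
    c["K"]=np.array([[f,0,c["cx"]],[0,f,c["cy"]],[0,0,1]]); c["R"]=cv2.Rodrigues(np.array(c["rvec"],float))[0]; c["t"]=np.array(c["tvec"],float).ravel()
    return c
def ray(c,p,z):
    d=c["R"].T@np.linalg.inv(c["K"])@np.array([p[0],p[1],1.]); o=-c["R"].T@c["t"]
    return o+d*(z-o[2])/d[2]
def proj(c,P): 
    q=c["R"]@np.array(P,float)+c["t"]; q=c["K"]@q; return q[:2]/q[2]
def toTool(dw):
    R=cv2.Rodrigues(np.array(get_obs()["eef_rot"],float))[0]; return R.T@np.array(dw)
E
python3 - <<'E'
from h import *
o=get_obs(); print({k:np.round(v,3).tolist() for k,v in o.items()}, r.pinch_z)
for n in("side","top"):
    c=cam(n); cv2.imwrite(f"pics/{n}0.png",c["img"]); print(n,c["fov_y"],-c["R"].T@c["t"])
    for t in["board_mid","stop_foot","wheel_base","wheel_mark","pointer_open","pointer_shut","tray1","tray2","tray3","tray4","empty"]:
        print(t,[(np.round(d["point"]).tolist(),round(d["confidence"],2)) for d in mark_of(n,t)][:6])
E
```

```text
pics
{'time_s': 0.0, 'q': [-1.229, 0.378, 0.08, 1.274, 0.0, 1.461], 'qd': [-0.001, 0.0, -0.0, 0.0, 0.0, -0.003], 'tau': [0.0, -46.36, 26.988, 0.021, 0.0, 0.0], 'tcp_pos': [0.251, -0.517, 0.23], 'eef_rot': [-2.661, 1.667, 0.003], 'wrist_force': [0.305, -0.333, 0.142], 'moment': [-0.019, -0.015, -0.015], 'width': 1.001} 0.0187
side 57.94934225792978 [0.42497087 0.82406261 0.61817345]
board_mid [([346.0, 199.0], 0.9)]
stop_foot [([257.0, 197.0], 0.9), ([380.0, 303.0], 0.64)]
wheel_base [([318.0, 337.0], 0.57), ([338.0, 238.0], 0.47)]
wheel_mark [([278.0, 313.0], 0.56), ([342.0, 155.0], 0.19)]
pointer_open [([336.0, 180.0], 0.68), ([320.0, 281.0], 0.62), ([227.0, 298.0], 0.4)]
pointer_shut [([276.0, 334.0], 0.62)]
tray1 [([378.0, 146.0], 0.91), ([337.0, 237.0], 0.87), ([346.0, 170.0], 0.86), ([412.0, 177.0], 0.62)]
tray2 [([378.0, 146.0], 0.91), ([337.0, 237.0], 0.87), ([346.0, 170.0], 0.86), ([412.0, 177.0], 0.62)]
tray3 [([378.0, 146.0], 0.91), ([337.0, 237.0], 0.87), ([346.0, 170.0], 0.86), ([412.0, 177.0], 0.62)]
tray4 [([378.0, 146.0], 0.91), ([337.0, 237.0], 0.87), ([346.0, 170.0], 0.86), ([412.0, 177.0], 0.62)]
empty [([282.0, 197.0], 0.7)]
top 49.36785550736825 [0.19980884 0.00521418 1.61500186]
board_mid [([341.0, 215.0], 0.63)]
stop_foot [([339.0, 153.0], 0.63)]
wheel_base [([225.0, 211.0], 0.95)]
wheel_mark [([216.0, 185.0], 0.59), ([340.0, 151.0], 0.27)]
pointer_open [([244.0, 204.0], 0.6)]
pointer_shut [([207.0, 188.0], 0.88)]
tray1 [([364.0, 209.0], 0.78), ([293.0, 210.0], 0.77), ([390.0, 213.0], 0.7)]
tray2 [([364.0, 209.0], 0.78), ([293.0, 210.0], 0.77), ([390.0, 213.0], 0.7)]
tray3 [([364.0, 209.0], 0.78), ([293.0, 210.0], 0.77), ([390.0, 213.0], 0.7)]
tray4 [([364.0, 209.0], 0.78), ([293.0, 210.0], 0.77), ([390.0, 213.0], 0.7)]
empty [([336.0, 166.0], 0.74)]
```

Run:
```python
import cv2
a=cv2.imread("pics/side0.png"); cv2.imwrite("pics/side0z.png",cv2.resize(a[100:390,180:560],None,fx=2.05,fy=2.05,interpolation=cv2.INTER_CUBIC))
b=cv2.imread("pics/top0.png"); cv2.imwrite("pics/top0z.png",cv2.resize(b[110:290,170:470],None,fx=2.66,fy=2.66,interpolation=cv2.INTER_CUBIC))
from h import *
c=imaging.camera("top"); print({k:v for k,v in c.items() if k!="img"})
```

```text
{'fov_y': 49.36785550736825, 'cx': 321.0322181466776, 'cy': 196.30379533279094, 'rvec': array([ 2.12212216, -2.11062685,  0.19448677]), 'tvec': array([0.01765969, 0.50480116, 1.54694721])}
```

View pics/side0z.png

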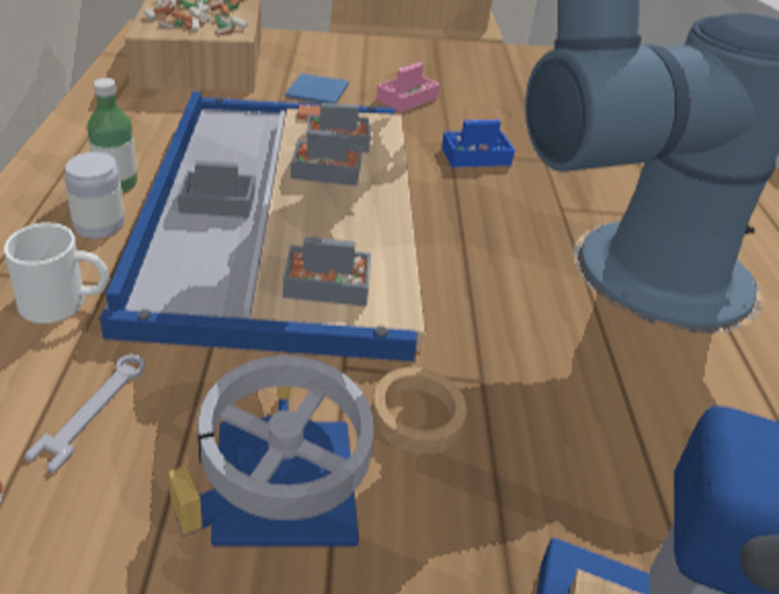

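View pics/top0z.png

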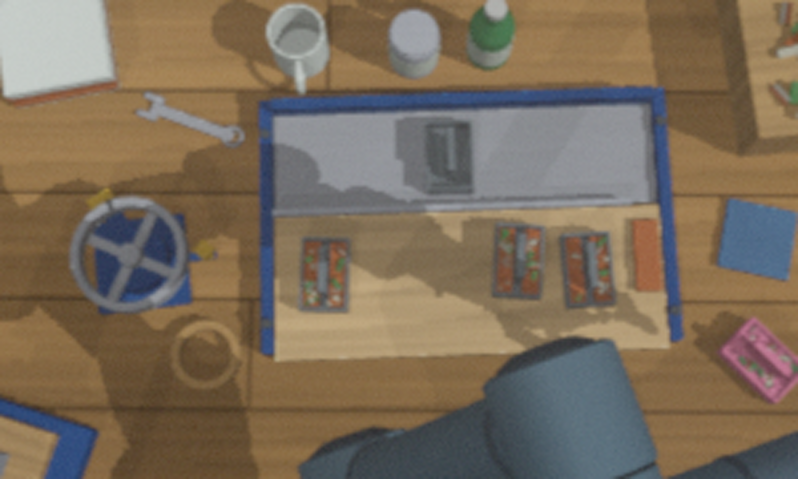

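```bash
cat > fit.py <<'E'
from h import *
from scipy.optimize import least_squares
T=cam("top");S=cam("side")
tz=lambda p:(p[0]/2.66+170-.3,p[1]/2.66+110-.3); sz=lambda p:(p[0]/2.05+180-.25,p[1]/2.05+100-.25)
obs=[(T,tz((274,360)),(-200,250,30)),(T,tz((669,347)),(-200,-290,30)),(T,tz((272,117)),(150,250,20)),(T,tz((656,102)),(150,-290,20)),
 (S,sz((402,115)),(-200,-290,30)),(T,(341,215),(-100,0,30)),(T,(339,153),(150,0,20)),(S,(346,199),(-100,0,30)),(S,(257,197),(150,0,20))]
def st(p,q):
    c,s=np.cos(p[2]),np.sin(p[2]); x,y,z=np.array(q)/1e3
    return np.array([p[0]+c*x-s*y,p[1]+s*x+c*y,z])
res=lambda p:np.concatenate([proj(c,st(p,q))-np.array(u) for c,u,q in obs])
s=least_squares(res,[.45,-.1,0],loss="soft_l1"); p=s.x; print("station",p); print(np.round(res(p).reshape(-1,2),1).tolist())
np.save("st.npy",p)
def inv(P):
    c,s_=np.cos(p[2]),np.sin(p[2]); d=P[:2]-p[:2]; return np.array([c*d[0]+s_*d[1],-s_*d[0]+c*d[1]])*1e3
for n,c in(("top",T),("side",S)):
    for nm,z in(("tray1",.03),("empty",.02)):
        for fn in(mark_of,):
            for d in fn(n,nm): P=ray(c,d["point"],z); print(n,nm,np.round(d["point"]),round(d["confidence"],2),np.round(P,3),np.round(inv(P)))
    for nm,z in(("wheel_base",0),("wheel_mark",.092),("pointer_open",.056),("pointer_shut",.056)):
        for d in mark_of(n,nm)[:3]: print(n,nm,np.round(d["point"]),round(d["confidence"],2),np.round(ray(c,d["point"],z),3))
E
python3 fit.py
```

```text
station [ 0.53731399 -0.04904271  0.03687821]
[[0.5, -0.3], [0.5, -0.1], [0.7, -0.8], [-2.0, 0.3], [-0.1, 0.0], [-0.2, 0.3], [-0.8, -2.2], [0.2, 0.3], [4.7, -0.2]]
top tray1 [293. 210.] 0.97 [0.456 0.123 0.03 ] [-75. 175.]
top tray1 [364. 208.] 0.95 [ 0.464 -0.137  0.03 ] [-76. -86.]
top tray1 [451. 247.] 0.73 [ 0.323 -0.452  0.03 ] [-229. -395.]
top tray1 [391. 212.] 0.61 [ 0.449 -0.236  0.03 ] [ -95. -184.]
top empty [249. 244.] 0.58 [0.333 0.285 0.02 ] [-192.  341.]
top empty [352. 133.] 0.41 [ 0.758 -0.098  0.02 ] [219. -57.]
top wheel_base [223. 211.] 0.57 [0.457 0.39  0.   ]
top wheel_mark [213. 184.] 0.92 [0.54  0.409 0.092]
top wheel_mark [245. 205.] 0.29 [0.463 0.29  0.092]
top pointer_open [244. 205.] 0.71 [0.471 0.3   0.056]
top pointer_open [291. 212.] 0.32 [0.445 0.127 0.056]
top pointer_open [412. 205.] 0.15 [ 0.474 -0.308  0.056]
top pointer_shut [208. 187.] 0.75 [0.537 0.435 0.056]
top pointer_shut [281. 131.] 0.64 [0.755 0.172 0.056]
side tray1 [344. 169.] 0.86 [ 0.453 -0.236  0.03 ] [ -91. -183.]
side tray1 [234. 189.] 0.71 [ 0.775 -0.057  0.03 ] [237. -17.]
side tray1 [411. 178.] 0.6 [ 0.238 -0.207  0.03 ] [-305. -147.]
side tray1 [336. 181.] 0.58 [ 0.474 -0.152  0.03 ] [ -67. -101.]
side tray1 [335. 239.] 0.57 [0.456 0.127 0.03 ] [-74. 179.]
side tray1 [378. 144.] 0.57 [ 0.34  -0.445  0.03 ] [-212. -388.]
side tray1 [274. 334.] 0.52 [0.546 0.416 0.03 ] [ 26. 465.]
side empty [284. 197.] 0.78 [ 0.621 -0.052  0.02 ] [84. -7.]
side wheel_base [318. 338.] 0.8 [0.466 0.392 0.   ]
side wheel_base [380. 303.] 0.23 [0.343 0.29  0.   ]
side wheel_mark [279. 314.] 0.83 [0.533 0.419 0.092]
side wheel_mark [316. 279.] 0.43 [0.478 0.327 0.092]
side pointer_open [320. 282.] 0.83 [0.474 0.299 0.056]
side pointer_open [345. 199.] 0.44 [ 0.44  -0.013  0.056]
side pointer_shut [276. 334.] 0.83 [0.537 0.433 0.056]
```

```bash
cat >> h.py <<'E'
def Rd(th): # tool down, tool x at world yaw th
    c,s=np.cos(th),np.sin(th); return np.array([[c,s,0],[s,-c,0],[0,0,-1.]])
def go(x,y,z,th):
    o=get_obs(); R=cv2.Rodrigues(np.array(o["eef_rot"],float))[0]
    d=R.T@(np.array([x,y,z])-np.array(o["tcp_pos"])); w=cv2.Rodrigues(R.T@Rd(th))[0].ravel()
    print("go",dict(zip(["tx","ty","tz","wx","wy","wz"],[float(v) for v in np.round(np.r_[d,w],3)])))
E
cat > wh.py <<'E'
from h import *
from scipy.optimize import least_squares
# x,y,a
O=[.4725,.2995];Sh=[.537,.434];B=[.462,.391]
def f(p):
    u=lambda t:np.array([np.cos(t),np.sin(t)])
    return np.r_[p[:2]+.085*u(p[2])-O,p[:2]+.088*u(p[2]+2)-Sh,(p[:2]-B)*.5]
p=least_squares(f,[.461,.385,-1.42]).x; print(p,f(p)); np.save("wh.npy",p)
m=np.array([.536,.414])-p[:2]; print(np.hypot(*m),np.arctan2(m[1],m[0])-p[2])
th=0.0
go(p[0]+.072*np.cos(th),p[1]+.072*np.sin(th),.16,np.pi+th)
E
python3 wh.py
```

```text
[ 0.46194949  0.38615547 -1.44082027] [ 4.66372229e-04  2.37244772e-03 -4.53744254e-04 -1.16131584e-03
 -2.52559655e-05 -2.42226376e-03]
0.07911255292117383 1.800485525462129
go {'tx': -0.689, 'ty': -0.649, 'tz': 0.071, 'wx': -0.0, 'wy': -0.0, 'wz': 2.023}
```

Call:
{"fn": "step_arm", "kwargs": {"plan": [{"tx": -0.05, "ty": -0.05, "wz": -0.3}, {"tx": -0.09, "ty": -0.08, "wz": -0.5}, {"tx": -0.13, "ty": -0.11, "wz": -0.7}, {"tx": -0.16, "ty": -0.15, "wz": -0.9}, {"tx": -0.2, "ty": -0.18, "wz": -1.1}, {"tx": -0.24, "ty": -0.22, "wz": -1.3}, {"tx": -0.28, "ty": -0.26, "wz": -1.5}, {"tx": -0.32, "ty": -0.3, "wz": -1.7}, {"tx": -0.36, "ty": -0.34, "wz": -1.9}, {"tx": -0.36, "ty": -0.34, "wz": -2.1}, {"tx": -0.36, "ty": -0.34, "wz": -2.1}, {"tx": -0.36, "ty": -0.34, "wz": -2.1}, {"tx": -0.36, "ty": -0.34, "wz": -2.1}, {"tx": -0.36, "ty": -0.34, "wz": -2.1}, {"tx": -0.36, "ty": -0.34, "wz": -2.1}, {"tx": -0.36, "ty": -0.34, "wz": -2.1}, {"tx": -0.36, "ty": -0.34, "wz": -2.1}, {"tx": -0.36, "ty": -0.34, "wz": -2.1}, {"tx": -0.36, "ty": -0.34, "wz": -2.1}, {"tx": -0.36, "ty": -0.34, "wz": -2.1}], "jaw": -0.1}}

```text
invalid input
```

```bash
python3 -c "
from h import *
print(np.round(get_obs()['q'],2),get_obs()['width'])"; python3 wh.py|tail -1
```

```text
[-1.23  0.38  0.08  1.27 -0.    1.46] 0.99615354368351
go {'tx': -0.689, 'ty': -0.649, 'tz': 0.071, 'wx': -0.0, 'wy': -0.0, 'wz': 2.023}
```

Call:
{"fn": "step_arm", "kwargs": {"plan": [{"tx": -0.05, "ty": -0.05, "tz": 0, "wx": 0, "wy": 0, "wz": -0.3}, {"tx": -0.1, "ty": -0.09, "tz": 0, "wx": 0, "wy": 0, "wz": -0.5}, {"tx": -0.16, "ty": -0.15, "tz": 0, "wx": 0, "wy": 0, "wz": -0.8}, {"tx": -0.2, "ty": -0.18, "tz": 0, "wx": 0, "wy": 0, "wz": -1.1}, {"tx": -0.24, "ty": -0.22, "tz": 0, "wx": 0, "wy": 0, "wz": -1.3}, {"tx": -0.3, "ty": -0.28, "tz": 0, "wx": 0, "wy": 0, "wz": -1.6}, {"tx": -0.36, "ty": -0.34, "tz": 0, "wx": 0, "wy": 0, "wz": -1.9}, {"tx": -0.36, "ty": -0.34, "tz": 0, "wx": 0, "wy": 0, "wz": -2.1}, {"tx": -0.36, "ty": -0.34, "tz": 0, "wx": 0, "wy": 0, "wz": -2.1}, {"tx": -0.36, "ty": -0.34, "tz": 0, "wx": 0, "wy": 0, "wz": -2.1}, {"tx": -0.36, "ty": -0.34, "tz": 0, "wx": 0, "wy": 0, "wz": -2.1}, {"tx": -0.36, "ty": -0.34, "tz": 0, "wx": 0, "wy": 0, "wz": -2.1}, {"tx": -0.36, "ty": -0.34, "tz": 0, "wx": 0, "wy": 0, "wz": -2.1}, {"tx": -0.36, "ty": -0.34, "tz": 0, "wx": 0, "wy": 0, "wz": -2.1}, {"tx": -0.36, "ty": -0.34, "tz": 0, "wx": 0, "wy": 0, "wz": -2.1}, {"tx": -0.36, "ty": -0.34, "tz": 0, "wx": 0, "wy": 0, "wz": -2.1}, {"tx": -0.36, "ty": -0.34, "tz": 0, "wx": 0, "wy": 0, "wz": -2.1}, {"tx": -0.36, "ty": -0.34, "tz": 0, "wx": 0, "wy": 0, "wz": -2.1}, {"tx": -0.36, "ty": -0.34, "tz": 0, "wx": 0, "wy": 0, "wz": -2.1}, {"tx": -0.36, "ty": -0.34, "tz": 0, "wx": 0, "wy": 0, "wz": -2.1}], "jaw": -0.1}}

```text
time_s: 3.62
tcp_pos: [0.3998, -0.0451, 0.2313]
eef_rot: [2.773, 1.477, 0.0]
wrist_force: [0.2, -0.6, 1.2]
width: 0.448
```

```bash
python3 -c "
from h import *
print(np.round(get_obs()['q'],2),get_obs()['width'])"; python3 wh.py|tail -1
```

```text
[-0.27  0.03 -0.36  1.18 -0.    0.32] 0.4482157764284103
go {'tx': 0.433, 'ty': -0.129, 'tz': 0.071, 'wx': 0.0, 'wy': 0.0, 'wz': -2.163}
```

Call:
{"fn": "step_arm", "kwargs": {"plan": [{"tx": 0.04, "ty": -0.01, "tz": 0, "wx": 0, "wy": 0, "wz": -0.2}, {"tx": 0.08, "ty": -0.02, "tz": 0, "wx": 0, "wy": 0, "wz": -0.4}, {"tx": 0.12, "ty": -0.035, "tz": 0, "wx": 0, "wy": 0, "wz": -0.6}, {"tx": 0.16, "ty": -0.05, "tz": 0, "wx": 0, "wy": 0, "wz": -0.8}, {"tx": 0.2, "ty": -0.06, "tz": 0, "wx": 0, "wy": 0, "wz": -1.0}, {"tx": 0.24, "ty": -0.07, "tz": 0, "wx": 0, "wy": 0, "wz": -1.2}, {"tx": 0.28, "ty": -0.08, "tz": 0, "wx": 0, "wy": 0, "wz": -1.4}, {"tx": 0.32, "ty": -0.095, "tz": 0, "wx": 0, "wy": 0, "wz": -1.6}, {"tx": 0.36, "ty": -0.107, "tz": 0, "wx": 0, "wy": 0, "wz": -1.8}, {"tx": 0.4, "ty": -0.12, "tz": 0.03, "wx": 0, "wy": 0, "wz": -2.0}, {"tx": 0.433, "ty": -0.129, "tz": 0.06, "wx": 0, "wy": 0, "wz": -2.163}, {"tx": 0.433, "ty": -0.129, "tz": 0.071, "wx": 0, "wy": 0, "wz": -2.163}, {"tx": 0.433, "ty": -0.129, "tz": 0.071, "wx": 0, "wy": 0, "wz": -2.163}, {"tx": 0.433, "ty": -0.129, "tz": 0.071, "wx": 0, "wy": 0, "wz": -2.163}, {"tx": 0.433, "ty": -0.129, "tz": 0.071, "wx": 0, "wy": 0, "wz": -2.163}, {"tx": 0.433, "ty": -0.129, "tz": 0.071, "wx": 0, "wy": 0, "wz": -2.163}, {"tx": 0.433, "ty": -0.129, "tz": 0.071, "wx": 0, "wy": 0, "wz": -2.163}, {"tx": 0.433, "ty": -0.129, "tz": 0.071, "wx": 0, "wy": 0, "wz": -2.163}, {"tx": 0.433, "ty": -0.129, "tz": 0.071, "wx": 0, "wy": 0, "wz": -2.163}, {"tx": 0.433, "ty": -0.129, "tz": 0.071, "wx": 0, "wy": 0, "wz": -2.163}]}}

```text
time_s: 5.28
tcp_pos: [0.5344, 0.3861, 0.1602]
eef_rot: [-0.003, -3.142, 0.0]
wrist_force: [0.5, -0.5, -0.1]
width: 0.448
```

```bash
cat > chk.py <<'E'
import sys
from h import *
# overlay rim circle from estimate; zoomed crops of wheel side by side
p=np.load("wh.npy"); S=cam("side");T=cam("top")
print(np.round(get_obs()['q'],2),round(get_obs()['width'],3),np.round(get_obs()['tcp_pos'],4))
for n,c in(("top",T),("side",S)):
    d=mark_of(n,"wheel_mark")
    for e in d[:2]:
        P=ray(c,e["point"],.092)[:2]-p[:2]; print(n,np.round(e["point"]),round(e["confidence"],2),"r",round(np.hypot(*P),3),"angle",round(float(np.arctan2(P[1],P[0])-p[2]),3))
    im=c["img"]
    for k in range(72):
        t=k*np.pi/36
        q=proj(c,[p[0]+.078*np.cos(t),p[1]+.078*np.sin(t),.092]); im=cv2.circle(im.copy(),tuple(int(round(v)) for v in q),0,(0,255,0),-1)
    im[tuple(np.round(proj(c,[*p[:2],.086])[::-1]).astype(int))]=(0,0,255)
    if n=="top": a=cv2.resize(im[150:260,170:300],None,fx=3,fy=3,interpolation=cv2.INTER_NEAREST)
    else: b=cv2.resize(im[255:390,250:380],None,fx=3,fy=3,interpolation=cv2.INTER_NEAREST)
h=max(a.shape[0],b.shape[0]); a=np.pad(a,((0,h-a.shape[0]),(0,0),(0,0)))
b=np.pad(b,((0,h-b.shape[0]),(0,0),(0,0)))
cv2.imwrite(sys.argv[1],np.hstack([a,b]))
E
python3 chk.py pics/w1.png; python3 wh.py|tail -1
```

```text
[ 0.53  0.58  0.22  1.21 -0.   -1.04] 0.45 [0.5344 0.3862 0.1602]
top [216. 184.] 0.69 r 0.079 angle 1.592
go {'tx': 0.0, 'ty': -0.0, 'tz': 0.0, 'wx': -0.0, 'wy': 0.0, 'wz': -0.001}
```

View pics/w1.png

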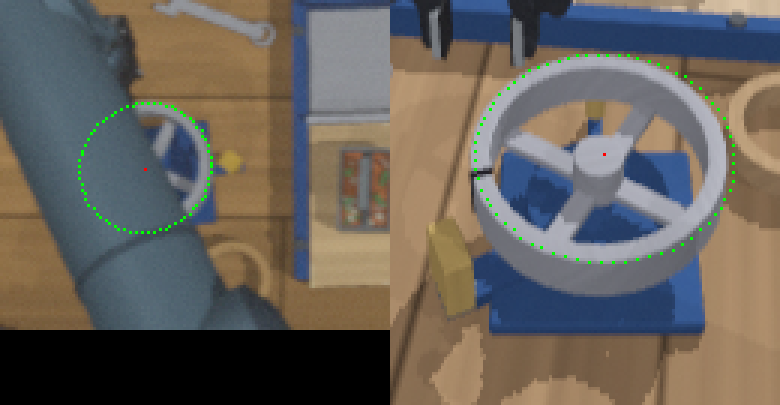

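Run:
```python
from h import *
from scipy.optimize import least_squares
S=cam("side");T=cam("top")
u=lambda t:np.array([np.cos(t),np.sin(t)])
# side px in w1 -> full
sp=lambda x,y:np.array([250+(x-390)/3-.33,255+y/3-.33])
def f(p):
    c=p[:2]; P=lambda C,r,t,z:proj(C,[*(c+r*u(t)),z])
    m=p[2]+p[3]
    return np.r_[proj(S,[*c,.086])-sp(597,152),P(S,.072,m,.092)-sp(482,172),P(S,.085,p[2],.056)-np.array([320,282]),P(S,.088,p[2]+2,.056)-np.array([276,334]),
      P(T,.085,p[2],.056)-[244,205],P(T,.088,p[2]+2,.056)-[207.5,187.5],P(T,.072,m,.092)-[214,184]]
s=least_squares(f,[.465,.386,-1.42,1.75],loss="soft_l1"); p=s.x; print(p,np.round(f(p).reshape(-1,2),1).tolist()); np.save("wh.npy",p[:3])
go(p[0]+.072,p[1],.070,np.pi)
```

```text
[ 0.46359081  0.38607071 -1.43757565  1.78706509] [[1.6, 0.7], [0.6, -1.3], [-0.8, 0.5], [-0.6, -0.2], [-0.3, -1.4], [1.3, -1.0], [-1.8, 2.3]]
go {'tx': -0.001, 'ty': -0.0, 'tz': 0.09, 'wx': -0.0, 'wy': 0.0, 'wz': -0.0}
```

Call:
{"fn": "step_arm", "kwargs": {"plan": [{"tx": -0.002, "ty": 0, "tz": 0.03, "wx": 0, "wy": 0, "wz": 0}, {"tx": -0.002, "ty": 0, "tz": 0.06, "wx": 0, "wy": 0, "wz": 0}, {"tx": -0.002, "ty": 0, "tz": 0.08, "wx": 0, "wy": 0, "wz": 0}, {"tx": -0.002, "ty": 0, "tz": 0.09, "wx": 0, "wy": 0, "wz": 0}, {"tx": -0.002, "ty": 0, "tz": 0.09, "wx": 0, "wy": 0, "wz": 0}, {"tx": -0.002, "ty": 0, "tz": 0.09, "wx": 0, "wy": 0, "wz": 0}]}}

```text
time_s: 6.08
tcp_pos: [0.5364, 0.3862, 0.0705]
eef_rot: [-0.001, -3.141, 0.001]
wrist_force: [0.5, 0.1, 0.2]
width: 0.453
```

Call:
{"fn": "step_arm", "kwargs": {"plan": [{"tx": 0, "ty": 0, "tz": 0, "wx": 0, "wy": 0, "wz": 0}, {"tx": 0, "ty": 0, "tz": 0, "wx": 0, "wy": 0, "wz": 0}, {"tx": 0, "ty": 0, "tz": 0, "wx": 0, "wy": 0, "wz": 0}, {"tx": 0, "ty": 0, "tz": 0, "wx": 0, "wy": 0, "wz": 0}, {"tx": 0, "ty": 0, "tz": 0, "wx": 0, "wy": 0, "wz": 0}, {"tx": 0, "ty": 0, "tz": 0, "wx": 0, "wy": 0, "wz": 0}, {"tx": 0, "ty": 0, "tz": 0, "wx": 0, "wy": 0, "wz": 0}, {"tx": 0, "ty": 0, "tz": 0, "wx": 0, "wy": 0, "wz": 0}], "jaw": -1}}

```text
time_s: 6.75
tcp_pos: [0.5366, 0.3898, 0.0729]
eef_rot: [0.001, 3.141, 0.012]
wrist_force: [-2.9, 7.6, 1.5]
width: 0.123
```

Run:
```python
from h import *
o=get_obs(); print(np.round(o["q"],2),np.round(o["moment"],2))
p=np.load("wh.npy")
# arc rows, relative to current pose rotated about wheel axis
def rows(tot,n):
    c=np.array([*p[:2],0]); R0=cv2.Rodrigues(np.array(o["eef_rot"]))[0]; P=np.array(o["tcp_pos"])
    for k in range(1,n+1):
        a=tot*k/n; Z=cv2.Rodrigues(np.array([0,0,a]))[0]
        d=R0.T@(c+Z@(P-c)-P); print({"tx":round(d[0],3),"ty":round(d[1],3),"wz":round(-a,3)})
rows(-1.8,20)
```

```text
[ 0.53  0.63  0.08  1.01  0.01 -1.04] [ 1.29  0.59 -0.69]
{'tx': np.float64(-0.0), 'ty': np.float64(-0.007), 'wz': 0.09}
{'tx': np.float64(0.0), 'ty': np.float64(-0.013), 'wz': 0.18}
{'tx': np.float64(0.002), 'ty': np.float64(-0.02), 'wz': 0.27}
{'tx': np.float64(0.003), 'ty': np.float64(-0.026), 'wz': 0.36}
{'tx': np.float64(0.006), 'ty': np.float64(-0.032), 'wz': 0.45}
{'tx': np.float64(0.008), 'ty': np.float64(-0.038), 'wz': 0.54}
{'tx': np.float64(0.012), 'ty': np.float64(-0.044), 'wz': 0.63}
{'tx': np.float64(0.016), 'ty': np.float64(-0.049), 'wz': 0.72}
{'tx': np.float64(0.02), 'ty': np.float64(-0.054), 'wz': 0.81}
{'tx': np.float64(0.025), 'ty': np.float64(-0.059), 'wz': 0.9}
{'tx': np.float64(0.03), 'ty': np.float64(-0.063), 'wz': 0.99}
{'tx': np.float64(0.035), 'ty': np.float64(-0.066), 'wz': 1.08}
{'tx': np.float64(0.041), 'ty': np.float64(-0.07), 'wz': 1.17}
{'tx': np.float64(0.047), 'ty': np.float64(-0.072), 'wz': 1.26}
{'tx': np.float64(0.053), 'ty': np.float64(-0.074), 'wz': 1.35}
{'tx': np.float64(0.06), 'ty': np.float64(-0.076), 'wz': 1.44}
{'tx': np.float64(0.066), 'ty': np.float64(-0.077), 'wz': 1.53}
{'tx': np.float64(0.073), 'ty': np.float64(-0.077), 'wz': 1.62}
{'tx': np.float64(0.079), 'ty': np.float64(-0.077), 'wz': 1.71}
{'tx': np.float64(0.086), 'ty': np.float64(-0.076), 'wz': 1.8}
```

Call:
{"fn": "step_arm", "kwargs": {"plan": [{"tx": 0, "ty": -0.007, "tz": 0, "wx": 0, "wy": 0, "wz": 0.09}, {"tx": 0, "ty": -0.013, "tz": 0, "wx": 0, "wy": 0, "wz": 0.18}, {"tx": 0.002, "ty": -0.02, "tz": 0, "wx": 0, "wy": 0, "wz": 0.27}, {"tx": 0.003, "ty": -0.026, "tz": 0, "wx": 0, "wy": 0, "wz": 0.36}, {"tx": 0.006, "ty": -0.032, "tz": 0, "wx": 0, "wy": 0, "wz": 0.45}, {"tx": 0.008, "ty": -0.038, "tz": 0, "wx": 0, "wy": 0, "wz": 0.54}, {"tx": 0.012, "ty": -0.044, "tz": 0, "wx": 0, "wy": 0, "wz": 0.63}, {"tx": 0.016, "ty": -0.049, "tz": 0, "wx": 0, "wy": 0, "wz": 0.72}]}}

```text
time_s: 7.42
tcp_pos: [0.5221, 0.3441, 0.073]
eef_rot: [-1.114, -2.936, -0.023]
wrist_force: [3.8, 10.9, -12.4]
width: 0.106
```

```bash
cat > arc.py <<'E'
import sys
from h import *
o=get_obs(); p=np.load("wh.npy"); P=np.array(o["tcp_pos"]); c=np.array([*p[:2],0]); print(np.round(o["q"],2),"r",np.hypot(*(P-c)[:2]),"grip angle",np.arctan2(*(P-c)[1::-1]))
R0=cv2.Rodrigues(np.array(o["eef_rot"]))[0]; tot,n=float(sys.argv[1]),int(sys.argv[2])
ze=R0[:,0]; print("toolx yaw",np.arctan2(ze[1],ze[0]))
for k in range(1,n+1):
    a=tot*k/n; t=np.arctan2(*(P-c)[1::-1])+a
    D=c+np.array([.072*np.cos(t),.072*np.sin(t),P[2]]); d=R0.T@(D-P); w=cv2.Rodrigues(R0.T@Rd(t+np.pi))[0].ravel()
    print(np.round(d,3).tolist(),np.round(w,2).tolist())
E
python3 arc.py -1.06 11; python3 chk.py pics/w2.png
```

```text
[ 0.48  0.55 -0.06  0.95  0.01 -0.37] r 0.07201407974546209 grip angle -0.6215442531659096
toolx yaw 2.4161396906823733
[-0.0, -0.007, -0.0] [0.01, -0.01, -0.01]
[-0.0, -0.014, -0.0] [0.01, -0.01, 0.09]
[0.001, -0.021, -0.0] [0.01, -0.01, 0.19]
[0.002, -0.027, -0.0] [0.01, -0.01, 0.28]
[0.005, -0.034, -0.0] [0.01, -0.01, 0.38]
[0.008, -0.04, -0.0] [0.01, -0.01, 0.47]
[0.011, -0.046, -0.001] [0.01, -0.01, 0.57]
[0.015, -0.052, -0.001] [0.01, -0.01, 0.67]
[0.02, -0.057, -0.001] [0.01, -0.01, 0.76]
[0.025, -0.062, -0.001] [0.01, -0.01, 0.86]
[0.03, -0.066, -0.001] [0.01, -0.01, 0.96]
[ 0.48  0.55 -0.06  0.95  0.01 -0.37] 0.111 [0.5218 0.3436 0.073 ]
top [340. 164.] 0.56 r 0.458 angle 0.204
top [224. 187.] 0.53 r 0.069 angle 1.166
side [285. 298.] 0.68 r 0.066 angle 1.378
side [226. 300.] 0.61 r 0.172 angle 1.518
```

Call:
{"fn": "step_arm", "kwargs": {"plan": [{"tx": 0, "ty": -0.007, "tz": 0, "wx": 0, "wy": 0, "wz": 0}, {"tx": 0, "ty": -0.014, "tz": 0, "wx": 0, "wy": 0, "wz": 0.09}, {"tx": 0.001, "ty": -0.021, "tz": 0, "wx": 0, "wy": 0, "wz": 0.19}, {"tx": 0.002, "ty": -0.027, "tz": 0, "wx": 0, "wy": 0, "wz": 0.28}, {"tx": 0.005, "ty": -0.034, "tz": 0, "wx": 0, "wy": 0, "wz": 0.38}, {"tx": 0.008, "ty": -0.04, "tz": 0, "wx": 0, "wy": 0, "wz": 0.47}, {"tx": 0.011, "ty": -0.046, "tz": 0, "wx": 0, "wy": 0, "wz": 0.57}, {"tx": 0.015, "ty": -0.052, "tz": 0, "wx": 0, "wy": 0, "wz": 0.67}, {"tx": 0.02, "ty": -0.057, "tz": 0, "wx": 0, "wy": 0, "wz": 0.76}, {"tx": 0.025, "ty": -0.062, "tz": 0, "wx": 0, "wy": 0, "wz": 0.86}, {"tx": 0.025, "ty": -0.062, "tz": 0, "wx": 0, "wy": 0, "wz": 0.86}]}}

```text
time_s: 8.53
tcp_pos: [0.4671, 0.3156, 0.0731]
eef_rot: [-2.239, -2.199, -0.033]
wrist_force: [14.4, 5.0, -19.6]
width: 0.112
```

```bash
python3 arc.py -0.1 1; python3 chk.py pics/w3.png
```

```text
[ 0.48  0.43 -0.26  0.86  0.01  0.49] r 0.0705368859248273 grip angle -1.5209683206780091
toolx yaw 1.5528896453409364
[-0.002, -0.007, -0.0] [0.01, -0.02, 0.03]
[ 0.48  0.44 -0.26  0.86  0.01  0.49] 0.11 [0.4677 0.3156 0.0731]
side [311. 277.] 0.76 r 0.067 angle 0.263
side [338. 184.] 0.38 r 0.418 angle -0.134
```

View pics/w3.png

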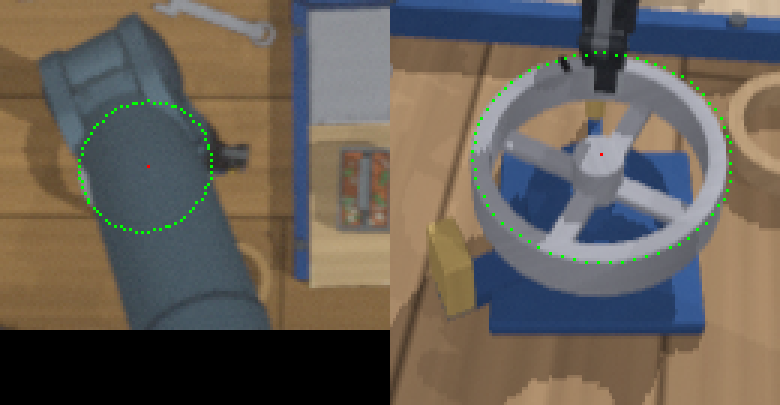

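```bash
python3 arc.py -0.24 3|tail -3
```

```text
[-0.002, -0.006, -0.0] [0.01, -0.02, 0.01]
[-0.001, -0.011, -0.0] [0.01, -0.02, 0.09]
[-0.001, -0.017, -0.0] [0.01, -0.02, 0.17]
```

Call:
{"fn": "step_arm", "kwargs": {"plan": [{"tx": 0, "ty": -0.006, "tz": 0, "wx": 0, "wy": 0, "wz": 0.05}, {"tx": 0, "ty": -0.011, "tz": 0, "wx": 0, "wy": 0, "wz": 0.1}, {"tx": 0, "ty": -0.017, "tz": 0, "wx": 0, "wy": 0, "wz": 0.18}, {"tx": 0, "ty": -0.017, "tz": 0, "wx": 0, "wy": 0, "wz": 0.2}, {"tx": 0, "ty": -0.017, "tz": 0, "wx": 0, "wy": 0, "wz": 0.2}]}}

```text
time_s: 9.15
tcp_pos: [0.4546, 0.3164, 0.073]
eef_rot: [-2.449, -1.964, -0.041]
wrist_force: [10.1, 2.5, -16.1]
width: 0.108
```

```bash
python3 arc.py -0.02 1; python3 chk.py pics/w4.png
```

```text
[ 0.49  0.41 -0.3   0.84  0.01  0.71] r 0.07026496846163215 grip angle -1.6996508593158048
toolx yaw 1.3519945724830398
[-0.002, -0.001, -0.0] [0.02, -0.02, -0.07]
[ 0.49  0.41 -0.29  0.84  0.01  0.71] 0.106 [0.4546 0.3164 0.0731]
top [292. 213.] 0.59 r 0.267 angle -0.239
side [315. 276.] 0.83 r 0.069 angle 0.125
```

Call:
{"fn": "step_arm", "kwargs": {"plan": [{"tx": -0.001, "ty": -0.004, "tz": 0, "wx": 0, "wy": 0, "wz": 0.03}, {"tx": -0.001, "ty": -0.008, "tz": 0, "wx": 0, "wy": 0, "wz": 0.03}, {"tx": -0.001, "ty": -0.008, "tz": 0, "wx": 0, "wy": 0, "wz": 0.03}]}}

```text
time_s: 9.6
tcp_pos: [0.4512, 0.317, 0.0731]
eef_rot: [2.48, 1.921, 0.051]
wrist_force: [14.2, 1.2, -18.4]
width: 0.111
```

Call:
{"fn": "step_arm", "kwargs": {"plan": [{"tx": 0, "ty": 0, "tz": 0, "wx": 0, "wy": 0, "wz": 0}, {"tx": 0, "ty": 0, "tz": 0, "wx": 0, "wy": 0, "wz": 0}, {"tx": 0, "ty": 0, "tz": 0, "wx": 0, "wy": 0, "wz": 0}, {"tx": 0, "ty": 0, "tz": 0, "wx": 0, "wy": 0, "wz": 0}, {"tx": 0, "ty": 0, "tz": -0.03, "wx": 0, "wy": 0, "wz": 0}, {"tx": 0, "ty": 0, "tz": -0.06, "wx": 0, "wy": 0, "wz": 0}, {"tx": 0, "ty": 0, "tz": -0.1, "wx": 0, "wy": 0, "wz": 0}, {"tx": 0, "ty": 0, "tz": -0.14, "wx": 0, "wy": 0, "wz": 0}, {"tx": 0, "ty": 0, "tz": -0.14, "wx": 0, "wy": 0, "wz": 0}], "jaw": -0.1}}

```text
time_s: 10.35
tcp_pos: [0.4509, 0.317, 0.2221]
eef_rot: [2.478, 1.92, 0.072]
wrist_force: [1.9, 1.0, 0.7]
width: 0.45
```

```bash
python3 arc.py -0.02 1; python3 chk.py pics/w5.png
```

```text
[ 0.5   0.29 -0.07  1.17  0.    0.75] r 0.07024641729048188 grip angle -1.753165324164785
toolx yaw 1.3188694917851844
[-0.002, -0.001, -0.0] [0.03, -0.03, -0.05]
[ 0.5   0.29 -0.08  1.16  0.    0.75] 0.449 [0.4487 0.3157 0.2159]
top [239. 201.] 0.5 r 0.074 angle 0.045
side [315. 277.] 0.91 r 0.067 angle 0.134
```

View pics/w5.png

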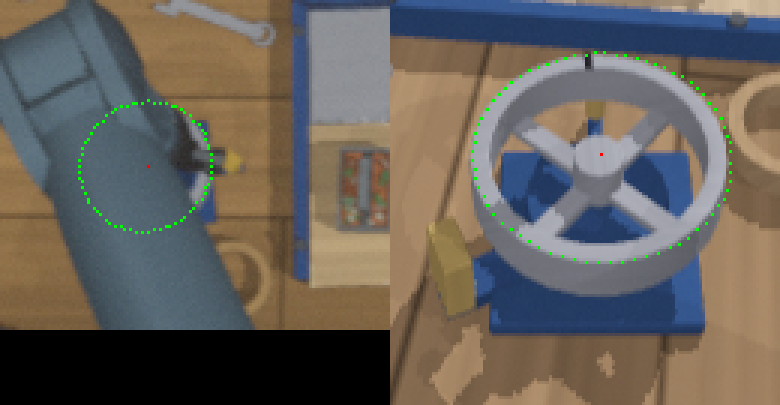

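Run:
```python
from h import *
S=cam("side"); p=np.load("wh.npy")
for a in(-.1,0,.1): print(a,(proj(S,[p[0]+.072*np.cos(p[2]+a),p[1]+.072*np.sin(p[2]+a),.092])-[250,255])*3+[390,0])
for z,r,n in((.056,.085,"tip"),(.056,.112,"back")): print(n,(proj(S,[p[0]+r*np.cos(p[2]),p[1]+r*np.sin(p[2]),z])-[250,255])*3+[390,0])
print((proj(S,[*p[:2],.086])-[250,255])*3+[390,0])
go(p[0]+.0,p[1],.2,0)
im=S["img"]; cv2.imwrite("pics/w6.png",cv2.resize(im[255:330,285:345],None,fx=10,fy=7.5,interpolation=cv2.INTER_CUBIC))
```

```text
-0.1 [610.07626595  59.42539842]
0 [599.19543598  58.98239895]
0.1 [588.32686766  59.33959579]
tip [597.73901743  82.41073086]
back [597.16387635  53.77719756]
[600.90115313 152.98898088]
go {'tx': 0.074, 'ty': -0.001, 'tz': 0.013, 'wx': 0.004, 'wy': -0.032, 'wz': 1.318}
```

View pics/w6.png

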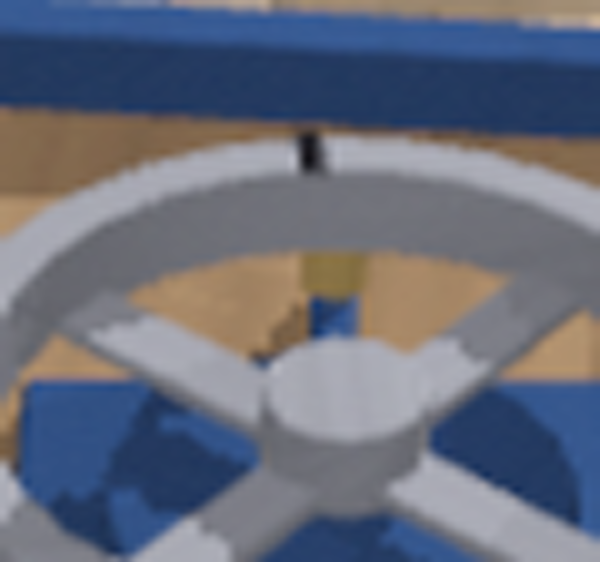

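Run:
```python
from h import *
p=np.load("wh.npy"); t=-1.73
go(p[0]+.072*np.cos(t),p[1]+.072*np.sin(t),.074,t+np.pi)
```

```text
go {'tx': -0.001, 'ty': 0.003, 'tz': 0.138, 'wx': 0.022, 'wy': -0.02, 'wz': -0.094}
```

Call:
{"fn": "step_arm", "kwargs": {"plan": [{"tx": -0.001, "ty": 0.003, "tz": 0.04, "wx": 0.022, "wy": -0.02, "wz": -0.094}, {"tx": -0.001, "ty": 0.003, "tz": 0.08, "wx": 0.022, "wy": -0.02, "wz": -0.094}, {"tx": -0.001, "ty": 0.003, "tz": 0.11, "wx": 0.022, "wy": -0.02, "wz": -0.094}, {"tx": -0.001, "ty": 0.003, "tz": 0.138, "wx": 0.022, "wy": -0.02, "wz": -0.094}, {"tx": -0.001, "ty": 0.003, "tz": 0.138, "wx": 0.022, "wy": -0.02, "wz": -0.094}, {"tx": -0.001, "ty": 0.003, "tz": 0.138, "wx": 0.022, "wy": -0.02, "wz": -0.094}]}}

```text
time_s: 11.1
tcp_pos: [0.4497, 0.3132, 0.0714]
eef_rot: [-2.389, -2.037, 0.01]
wrist_force: [0.2, 0.0, 0.7]
width: 0.451
```

Call:
{"fn": "step_arm", "kwargs": {"plan": [{"tx": 0, "ty": 0, "tz": 0, "wx": 0, "wy": 0, "wz": 0}, {"tx": 0, "ty": 0, "tz": 0, "wx": 0, "wy": 0, "wz": 0}, {"tx": 0, "ty": 0, "tz": 0, "wx": 0, "wy": 0, "wz": 0}, {"tx": 0, "ty": 0, "tz": 0, "wx": 0, "wy": 0, "wz": 0}, {"tx": 0, "ty": 0, "tz": 0, "wx": 0, "wy": 0, "wz": 0}, {"tx": 0, "ty": 0, "tz": 0, "wx": 0, "wy": 0, "wz": 0}], "jaw": -1}}

```text
time_s: 11.6
tcp_pos: [0.4542, 0.3163, 0.0733]
eef_rot: [-2.391, -2.036, -0.006]
wrist_force: [8.4, 7.1, -13.3]
width: 0.118
```

```bash
python3 arc.py -0.08 1
```

```text
[ 0.49  0.43 -0.27  0.87  0.    0.65] r 0.07043507595852054 grip angle -1.704466696643951
toolx yaw 1.410363519788823
[-0.001, -0.006, -0.0] [0.0, -0.0, 0.05]
```

Call:
{"fn": "step_arm", "kwargs": {"plan": [{"tx": 0, "ty": -0.004, "tz": 0, "wx": 0, "wy": 0, "wz": 0.04}, {"tx": 0, "ty": -0.008, "tz": 0, "wx": 0, "wy": 0, "wz": 0.06}, {"tx": 0, "ty": -0.008, "tz": 0, "wx": 0, "wy": 0, "wz": 0.06}, {"tx": 0, "ty": -0.008, "tz": 0, "wx": 0, "wy": 0, "wz": 0.06}]}}

```text
time_s: 11.93
tcp_pos: [0.4509, 0.317, 0.0734]
eef_rot: [2.453, 1.954, 0.014]
wrist_force: [14.3, -0.1, -21.1]
width: 0.108
```

```bash
python3 arc.py -0.02 1
python3 - <<'E'
from h import *
S=cam("side"); print([(np.round(d["point"],1),d["confidence"]) for d in mark_of("side","wheel_mark")][:2])
g=S["img"][268:285,295:340].min(axis=2); print(g[5:10].min(axis=0).tolist())
E
```

```text
[ 0.5   0.42 -0.28  0.86 -0.    0.72] r 0.07021719180188894 grip angle -1.7524827814236208
toolx yaw 1.3455109300148318
[-0.002, -0.001, -0.0] [0.01, -0.0, -0.02]
[(array([315.5, 276.5]), 0.9)]
[76, 76, 75, 74, 74, 76, 76, 78, 78, 79, 78, 80, 81, 78, 79, 94, 112, 113, 129, 61, 33, 47, 29, 25, 27, 25, 27, 30, 31, 30, 28, 26, 29, 28, 29, 28, 30, 30, 30, 32, 32, 36, 90, 78, 77]
```

Call:
{"fn": "step_arm", "kwargs": {"plan": [{"tx": 0, "ty": -0.004, "tz": 0, "wx": 0, "wy": 0, "wz": 0.04}, {"tx": 0, "ty": -0.006, "tz": 0, "wx": 0, "wy": 0, "wz": 0.06}, {"tx": 0, "ty": -0.006, "tz": 0, "wx": 0, "wy": 0, "wz": 0.06}]}}

```text
time_s: 12.28
tcp_pos: [0.4486, 0.3175, 0.0734]
eef_rot: [2.511, 1.871, 0.02]
wrist_force: [12.1, -1.2, -18.6]
width: 0.104
```

Call:
{"fn": "step_arm", "kwargs": {"plan": [{"tx": 0, "ty": 0, "tz": 0, "wx": 0, "wy": 0, "wz": 0}, {"tx": 0, "ty": 0, "tz": 0, "wx": 0, "wy": 0, "wz": 0}, {"tx": 0, "ty": 0, "tz": 0, "wx": 0, "wy": 0, "wz": 0}, {"tx": 0, "ty": 0, "tz": 0, "wx": 0, "wy": 0, "wz": 0}, {"tx": 0, "ty": 0, "tz": -0.03, "wx": 0, "wy": 0, "wz": 0}, {"tx": 0, "ty": 0, "tz": -0.06, "wx": 0, "wy": 0, "wz": 0}, {"tx": 0, "ty": 0, "tz": -0.1, "wx": 0, "wy": 0, "wz": 0}, {"tx": 0, "ty": 0, "tz": -0.14, "wx": 0, "wy": 0, "wz": 0}, {"tx": 0, "ty": 0, "tz": -0.14, "wx": 0, "wy": 0, "wz": 0}], "jaw": -0.1}}

```text
time_s: 13.03
tcp_pos: [0.4499, 0.32, 0.2227]
eef_rot: [2.509, 1.871, 0.042]
wrist_force: [1.6, 0.7, 0.4]
width: 0.45
```

```bash
python3 - <<'E'
from h import *
S=cam("side"); print([(np.round(d["point"],1),d["confidence"]) for d in mark_of("side","wheel_mark")][:2])
g=S["img"][268:285,305:335].min(axis=2); print(g[5:10].min(axis=0).tolist())
E
python3 fit.py | grep -E "tray|empty"
```

```text
[(array([312.7, 278.2]), 0.84)]
[77, 78, 78, 78, 95, 94, 112, 114, 114, 133, 89, 32, 49, 121, 149, 149, 132, 134, 133, 133, 133, 112, 93, 72, 72, 71, 73, 74, 71, 74]
top tray1 [399. 276.] 0.89 [ 0.22  -0.261  0.03 ] [-325. -200.]
top tray1 [453. 247.] 0.83 [ 0.325 -0.457  0.03 ] [-227. -400.]
top tray1 [389. 212.] 0.7 [ 0.451 -0.23   0.03 ] [ -93. -178.]
top tray1 [292. 210.] 0.69 [0.455 0.126 0.03 ] [-76. 177.]
top empty [349. 168.] 0.82 [ 0.62  -0.084  0.02 ] [ 82. -38.]
side tray1 [410. 179.] 0.7 [ 0.242 -0.2    0.03 ] [-301. -140.]
side tray1 [275. 336.] 0.66 [0.544 0.419 0.03 ] [ 24. 467.]
side tray1 [381. 146.] 0.57 [ 0.329 -0.433  0.03 ] [-222. -376.]
side tray1 [337. 236.] 0.56 [0.451 0.115 0.03 ] [-80. 167.]
side empty [291. 193.] 0.87 [ 0.607 -0.078  0.02 ] [ 68. -32.]
```

Run:
```python
from h import *
p=np.load("wh.npy"); t=-1.365
go(p[0]+.073*np.cos(t)+.002,p[1]+.073*np.sin(t),.074,t+np.pi)
```

```text
go {'tx': 0.006, 'ty': 0.031, 'tz': 0.14, 'wx': 0.016, 'wy': -0.0, 'wz': -0.496}
```

Call:
{"fn": "step_arm", "kwargs": {"plan": [{"tx": 0.006, "ty": 0.031, "tz": 0, "wx": 0.016, "wy": 0, "wz": -0.12}, {"tx": 0.006, "ty": 0.031, "tz": 0.01, "wx": 0.016, "wy": 0, "wz": -0.24}, {"tx": 0.006, "ty": 0.031, "tz": 0.04, "wx": 0.016, "wy": 0, "wz": -0.36}, {"tx": 0.006, "ty": 0.031, "tz": 0.07, "wx": 0.016, "wy": 0, "wz": -0.496}, {"tx": 0.006, "ty": 0.031, "tz": 0.11, "wx": 0.016, "wy": 0, "wz": -0.496}, {"tx": 0.006, "ty": 0.031, "tz": 0.14, "wx": 0.016, "wy": 0, "wz": -0.496}, {"tx": 0.006, "ty": 0.031, "tz": 0.14, "wx": 0.016, "wy": 0, "wz": -0.496}, {"tx": 0.006, "ty": 0.031, "tz": 0.14, "wx": 0.016, "wy": 0, "wz": -0.496}]}}

```text
time_s: 14.5
tcp_pos: [0.4783, 0.3135, 0.0726]
eef_rot: [-1.981, -2.436, 0.006]
wrist_force: [0.1, 1.0, 0.7]
width: 0.452
```

Call:
{"fn": "step_arm", "kwargs": {"plan": [{"tx": 0, "ty": 0, "tz": 0, "wx": 0, "wy": 0, "wz": 0}, {"tx": 0, "ty": 0, "tz": 0, "wx": 0, "wy": 0, "wz": 0}, {"tx": 0, "ty": 0, "tz": 0, "wx": 0, "wy": 0, "wz": 0}, {"tx": 0, "ty": 0, "tz": 0, "wx": 0, "wy": 0, "wz": 0}, {"tx": 0, "ty": 0, "tz": 0, "wx": 0, "wy": 0, "wz": 0}, {"tx": 0, "ty": 0, "tz": 0, "wx": 0, "wy": 0, "wz": 0}], "jaw": -1}}

```text
time_s: 15.0
tcp_pos: [0.4797, 0.3175, 0.0753]
eef_rot: [-1.977, -2.435, -0.007]
wrist_force: [-0.7, 8.7, -1.9]
width: 0.102
```

```bash
python3 arc.py -0.08 1
```

```text
[ 0.47  0.47 -0.2   0.9   0.01  0.26] r 0.07048413481002154 grip angle -1.3401733237955373
toolx yaw 1.7777633716101844
[-0.001, -0.006, -0.0] [0.0, -0.01, 0.06]
```

Call:
{"fn": "step_arm", "kwargs": {"plan": [{"tx": 0, "ty": -0.004, "tz": 0, "wx": 0, "wy": 0, "wz": 0.04}, {"tx": 0, "ty": -0.008, "tz": 0, "wx": 0, "wy": 0, "wz": 0.08}, {"tx": 0, "ty": -0.008, "tz": 0, "wx": 0, "wy": 0, "wz": 0.08}, {"tx": 0, "ty": -0.008, "tz": 0, "wx": 0, "wy": 0, "wz": 0.08}]}}

```text
time_s: 15.33
tcp_pos: [0.4732, 0.3165, 0.0755]
eef_rot: [-2.075, -2.353, -0.011]
wrist_force: [5.1, 2.8, -15.9]
width: 0.105
```

```bash
python3 arc.py -0.03 1
```

```text
[ 0.47  0.45 -0.22  0.89  0.01  0.35] r 0.07023357048822983 grip angle -1.4340443416551634
toolx yaw 1.6963680090561266
[-0.002, -0.002, -0.0] [0.0, -0.01, 0.02]
```

Call:
{"fn": "step_arm", "kwargs": {"plan": [{"tx": 0, "ty": 0, "tz": 0, "wx": 0, "wy": 0, "wz": 0}, {"tx": 0, "ty": 0, "tz": 0, "wx": 0, "wy": 0, "wz": 0}, {"tx": 0, "ty": 0, "tz": 0, "wx": 0, "wy": 0, "wz": 0}, {"tx": 0, "ty": 0, "tz": 0, "wx": 0, "wy": 0, "wz": 0}, {"tx": 0, "ty": 0, "tz": -0.03, "wx": 0, "wy": 0, "wz": 0}, {"tx": 0, "ty": 0, "tz": -0.06, "wx": 0, "wy": 0, "wz": 0}, {"tx": 0, "ty": 0, "tz": -0.1, "wx": 0, "wy": 0, "wz": 0}, {"tx": 0, "ty": 0, "tz": -0.1, "wx": 0, "wy": 0, "wz": 0}], "jaw": -0.1}}

```text
time_s: 16.0
tcp_pos: [0.4771, 0.3179, 0.1842]
eef_rot: [2.077, 2.356, 0.03]
wrist_force: [1.1, 0.4, 1.1]
width: 0.451
```

Run:
```python
from h import *
S=cam("side"); T=cam("top"); print([(np.round(d["point"],1),d["confidence"]) for d in mark_of("side","wheel_mark")][:2])
g=S["img"][268:285,305:335].min(axis=2); print(g[5:10].min(axis=0).tolist())
a=cv2.resize(S["img"][140:260,230:400],None,fx=4.5,fy=4.5,interpolation=cv2.INTER_CUBIC)
cv2.imwrite("pics/s2.png",a); cv2.imwrite("pics/s2raw.png",S["img"])
p=np.load("st.npy")
```

```text
[(array([319.4, 276.7]), 0.71)]
[78, 79, 79, 77, 80, 114, 115, 116, 134, 135, 136, 137, 150, 124, 32, 45, 125, 135, 134, 133, 111, 93, 95, 91, 70, 70, 74, 75, 72, 74]
```

View pics/s2.png

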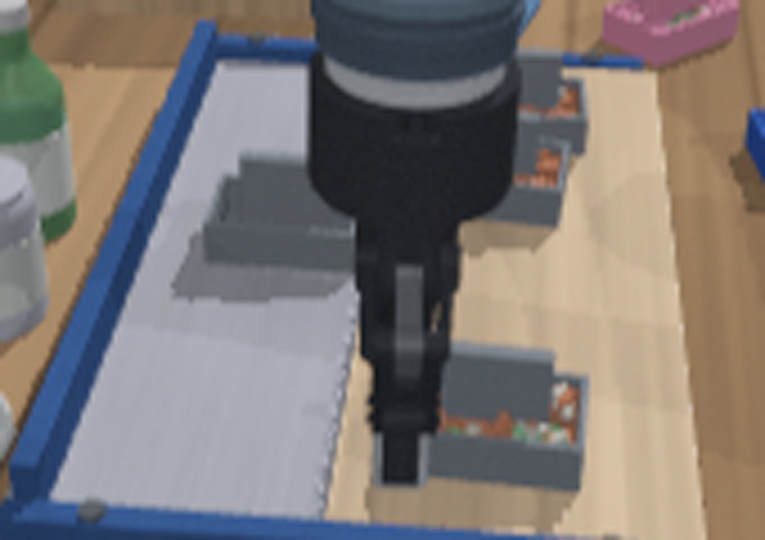

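```bash
python3 - <<'E'
s=open('fit.py').read()
s=s.replace('sz=lambda','s2=lambda x,y:(230+x/4.5-.4,140+y/4.5-.4); sz=lambda').replace("(S,(257,197),(150,0,20))]","(S,s2(218,62),(150,-290,20)),(S,s2(655,68),(-200,-290,30)),(S,s2(325,518),(2,252,32)),(S,(257,197),(150,0,20))]")
open('fit.py','w').write(s)
E
python3 fit.py
python3 - <<'E'
from h import *
p=np.load("st.npy"); c,s=np.cos(p[2]),np.sin(p[2])
def W(x,y): return p[0]+(c*x-s*y)/1e3,p[1]+(s*x+c*y)/1e3
print("W",W(-75,176))
x,y=W(-75,176); go(x,y,.15,p[2]+np.pi/2)
E
```

```text
station [ 0.53706244 -0.04961685  0.04104215]
[[0.9, 0.0], [0.9, -0.4], [0.6, -0.4], [-2.1, 0.1], [-0.4, -0.2], [0.1, 0.4], [-0.8, -2.1], [0.3, 0.2], [0.4, -0.5], [0.3, 0.9], [-0.6, 0.9], [4.8, -0.2]]
top tray1 [364. 209.] 0.81 [ 0.462 -0.137  0.03 ] [-79. -84.]
top tray1 [387. 212.] 0.8 [ 0.451 -0.221  0.03 ] [ -93. -168.]
top tray1 [291. 211.] 0.73 [0.454 0.13  0.03 ] [-76. 182.]
top tray1 [453. 248.] 0.65 [ 0.321 -0.457  0.03 ] [-232. -398.]
top tray1 [400. 277.] 0.6 [ 0.216 -0.262  0.03 ] [-329. -199.]
top tray1 [245. 203.] 0.16 [0.481 0.302 0.03 ] [-41. 354.]
top empty [347. 172.] 0.95 [ 0.605 -0.077  0.02 ] [ 66. -30.]
top empty [362. 211.] 0.69 [ 0.455 -0.133  0.02 ] [-86. -80.]
top empty [293. 211.] 0.35 [0.456 0.124 0.02 ] [-74. 177.]
top wheel_base [224. 213.] 0.52 [0.449 0.387 0.   ]
top wheel_mark [241. 203.] 0.5 [0.469 0.306 0.092]
top wheel_mark [348. 172.] 0.35 [ 0.587 -0.075  0.092]
top pointer_open [246. 204.] 0.64 [0.475 0.295 0.056]
side tray1 [343. 169.] 0.82 [ 0.459 -0.23   0.03 ] [ -85. -177.]
side tray1 [378. 146.] 0.69 [ 0.337 -0.429  0.03 ] [-215. -370.]
side tray1 [337. 182.] 0.57 [ 0.47  -0.147  0.03 ] [-71. -95.]
side empty [290. 194.] 0.84 [ 0.607 -0.071  0.02 ] [ 69. -24.]
side wheel_base [320. 334.] 0.81 [0.462 0.382 0.   ]
side wheel_base [344. 197.] 0.34 [ 0.444 -0.107  0.   ]
side wheel_mark [317. 276.] 0.78 [0.478 0.318 0.092]
side pointer_open [320. 280.] 0.74 [0.475 0.294 0.056]
side pointer_shut [276. 336.] 0.96 [0.536 0.438 0.056]
W (np.float64(0.45490421179969665), np.float64(0.12315764045710034))
go {'tx': -0.189, 'ty': -0.042, 'tz': 0.024, 'wx': 0.002, 'wy': -0.007, 'wz': 0.085}
```

Call:
{"fn": "step_arm", "kwargs": {"plan": [{"tx": -0.04, "ty": -0.01, "tz": 0, "wx": 0.002, "wy": -0.007, "wz": 0.085}, {"tx": -0.08, "ty": -0.02, "tz": 0, "wx": 0.002, "wy": -0.007, "wz": 0.085}, {"tx": -0.12, "ty": -0.03, "tz": 0, "wx": 0.002, "wy": -0.007, "wz": 0.085}, {"tx": -0.16, "ty": -0.035, "tz": 0, "wx": 0.002, "wy": -0.007, "wz": 0.085}, {"tx": -0.191, "ty": -0.042, "tz": 0.02, "wx": 0.002, "wy": -0.007, "wz": 0.085}, {"tx": -0.191, "ty": -0.042, "tz": 0.024, "wx": 0.002, "wy": -0.007, "wz": 0.085}, {"tx": -0.191, "ty": -0.042, "tz": 0.024, "wx": 0.002, "wy": -0.007, "wz": 0.085}]}}

```text
time_s: 17.43
tcp_pos: [0.4538, 0.1196, 0.1487]
eef_rot: [-2.178, -2.261, 0.003]
wrist_force: [0.2, 0.2, -0.9]
width: 0.451
```

```bash
cat > g.py <<'E'
# g.py name x y z  : station-frame target; prints go; also picture crop if name != -
import sys
from h import *
p=np.load("st.npy"); p[2]=.039; c,s=np.cos(p[2]),np.sin(p[2])
def W(x,y): return p[0]+(c*x-s*y)/1e3,p[1]+(s*x+c*y)/1e3
o=get_obs(); d=np.array(o["tcp_pos"][:2])-p[:2]; print("tcp station",np.round(np.array([c*d[0]+s*d[1],-s*d[0]+c*d[1]])*1e3,1),np.round(o["tcp_pos"][2],4),"w",round(o["width"],3),"F",np.round(o["wrist_force"],1),"M",np.round(o["moment"],2))
x,y,z=map(float,sys.argv[2:5]); go(*W(x,y),z,p[2]+np.pi/2)
if sys.argv[1]!="-":
    S=cam("side"); q=proj(S,[*o["tcp_pos"][:2],.08]).astype(int); u,v=max(q[0]-70,0),max(q[1]-60,0)
    cv2.imwrite(sys.argv[1],cv2.resize(S["img"][v:v+110,u:u+140],None,fx=5,fy=5,interpolation=cv2.INTER_CUBIC))
E
python3 g.py pics/a1.png -76 178 .070
```

```text
tcp station [-76.6 172.4] 0.1487 w 0.451 F [ 0.2  0.2 -0.9] M [ 0.05  0.   -0.05]
go {'tx': 0.006, 'ty': 0.001, 'tz': 0.079, 'wx': -0.003, 'wy': -0.001, 'wz': -0.002}
```

View pics/a1.png

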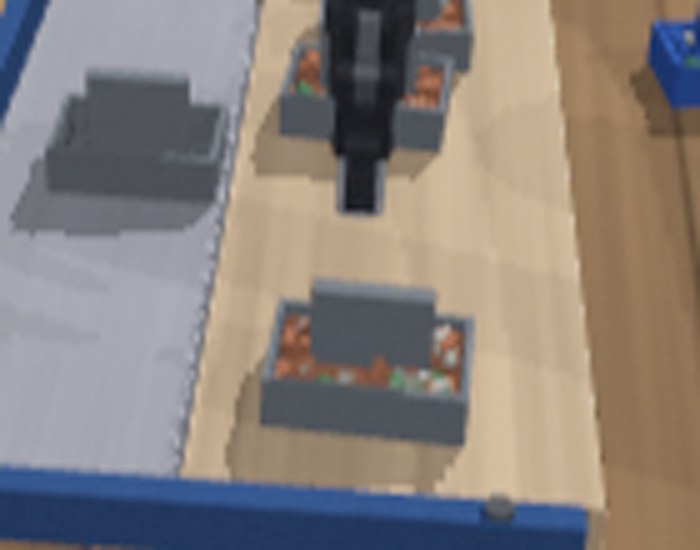

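```bash
cat > fin.py <<'E'
# fin.py tx ty zoomx zoomy z -> station coords of crop pixel taken at given tcp
import sys
from h import *
p=np.load("st.npy"); p[2]=.039; c,s=np.cos(p[2]),np.sin(p[2])
S=cam("side"); a=list(map(float,sys.argv[1:])); q=proj(S,[a[0],a[1],.08]).astype(int); u,v=max(q[0]-70,0),max(q[1]-60,0)
for k in range(2,len(a)-1,3):
    P=ray(S,[u+a[k]/5-.4,v+a[k+1]/5-.4],a[k+2])[:2]; d=P-p[:2]; print(np.round(P,4),np.round(np.array([c*d[0]+s*d[1],-s*d[0]+c*d[1]])*1e3,1))
E
python3 fin.py .4538 .1196 313 284 .096 434 291 .096 130 74 .086 188 77 .086 88 70 .086
```

```text
[0.4749 0.1258] [-55.3 177.7]
[0.4166 0.1228] [-113.6  177. ]
[ 0.6017 -0.0758] [ 63.6 -28.7]
[ 0.5677 -0.0776] [ 29.5 -29.1]
[ 0.6268 -0.0766] [ 88.6 -30.4]
```

Call:
{"fn": "step_arm", "kwargs": {"plan": [{"tx": 0.005, "ty": 0.008, "tz": 0.03, "wx": 0, "wy": 0, "wz": 0}, {"tx": 0.005, "ty": 0.008, "tz": 0.06, "wx": 0, "wy": 0, "wz": 0}, {"tx": 0.005, "ty": 0.008, "tz": 0.079, "wx": 0, "wy": 0, "wz": 0}, {"tx": 0.005, "ty": 0.008, "tz": 0.079, "wx": 0, "wy": 0, "wz": 0}, {"tx": 0.005, "ty": 0.008, "tz": 0.079, "wx": 0, "wy": 0, "wz": 0}, {"tx": 0.005, "ty": 0.008, "tz": 0.079, "wx": 0, "wy": 0, "wz": 0}]}}

```text
time_s: 18.03
tcp_pos: [0.4647, 0.128, 0.0727]
eef_rot: [2.174, 2.267, 0.004]
wrist_force: [0.4, -0.4, -0.4]
width: 0.451
```

Call:
{"fn": "step_arm", "kwargs": {"plan": [{"tx": 0, "ty": 0, "tz": 0, "wx": 0, "wy": 0, "wz": 0}, {"tx": 0, "ty": 0, "tz": 0, "wx": 0, "wy": 0, "wz": 0}, {"tx": 0, "ty": 0, "tz": 0, "wx": 0, "wy": 0, "wz": 0}, {"tx": 0, "ty": 0, "tz": 0, "wx": 0, "wy": 0, "wz": 0}, {"tx": 0, "ty": 0, "tz": 0, "wx": 0, "wy": 0, "wz": 0}, {"tx": 0, "ty": 0, "tz": 0, "wx": 0, "wy": 0, "wz": 0}, {"tx": 0, "ty": 0, "tz": 0, "wx": 0, "wy": 0, "wz": 0}], "jaw": -1}}

```text
time_s: 18.62
tcp_pos: [0.467, 0.128, 0.0748]
eef_rot: [2.172, 2.264, 0.01]
wrist_force: [1.2, -0.4, 6.1]
width: 0.125
```

```bash
python3 g.py - 70 177 .070
```

```text
tcp station [-63.1 180.2] 0.0748 w 0.125 F [ 1.2 -0.4  6.1] M [-0.23 -0.   -0.05]
go {'tx': -0.004, 'ty': 0.133, 'tz': 0.006, 'wx': 0.008, 'wy': -0.001, 'wz': 0.003}
```

Call:
{"fn": "step_arm", "kwargs": {"plan": [{"tx": 0, "ty": 0, "tz": 0, "wx": 0, "wy": 0, "wz": 0}, {"tx": 0, "ty": 0, "tz": 0, "wx": 0, "wy": 0, "wz": 0}, {"tx": 0, "ty": 0, "tz": 0, "wx": 0, "wy": 0, "wz": 0}, {"tx": -0.002, "ty": -0.021, "tz": 0, "wx": 0.01, "wy": 0, "wz": 0}, {"tx": -0.002, "ty": -0.021, "tz": 0, "wx": 0.01, "wy": 0, "wz": 0}, {"tx": -0.002, "ty": -0.021, "tz": 0, "wx": 0.01, "wy": 0, "wz": 0}, {"tx": -0.002, "ty": -0.021, "tz": 0, "wx": 0.01, "wy": 0, "wz": 0}], "jaw": -0.1}}

```text
time_s: 19.2
tcp_pos: [0.4467, 0.1252, 0.0747]
eef_rot: [-2.173, -2.266, 0.0]
wrist_force: [-0.1, 0.0, 0.6]
width: 0.452
```

Call:
{"fn": "step_arm", "kwargs": {"plan": [{"tx": 0, "ty": 0, "tz": 0, "wx": 0, "wy": 0, "wz": 0}, {"tx": 0, "ty": 0, "tz": 0, "wx": 0, "wy": 0, "wz": 0}, {"tx": 0, "ty": 0, "tz": 0, "wx": 0, "wy": 0, "wz": 0}, {"tx": 0, "ty": 0, "tz": 0, "wx": 0, "wy": 0, "wz": 0}, {"tx": 0, "ty": 0, "tz": 0, "wx": 0, "wy": 0, "wz": 0}, {"tx": 0, "ty": 0, "tz": 0, "wx": 0, "wy": 0, "wz": 0}, {"tx": 0, "ty": 0, "tz": 0, "wx": 0, "wy": 0, "wz": 0}], "jaw": -1}}

```text
time_s: 19.78
tcp_pos: [0.4472, 0.1254, 0.0748]
eef_rot: [-2.173, -2.266, -0.001]
wrist_force: [1.2, 2.0, -1.1]
width: 0.125
```

```bash
python3 g.py - 68 177 .070
```

```text
tcp station [-83.  178.4] 0.0748 w 0.125 F [ 1.2  2.  -1.1] M [ 0.35 -0.39  0.04]
go {'tx': -0.002, 'ty': 0.151, 'tz': 0.005, 'wx': -0.001, 'wy': -0.002, 'wz': 0.003}
```

Call:
{"fn": "step_arm", "kwargs": {"plan": [{"tx": 0, "ty": 0.005, "tz": 0, "wx": 0, "wy": 0, "wz": 0}, {"tx": 0, "ty": 0.013, "tz": 0, "wx": 0, "wy": 0, "wz": 0}, {"tx": 0, "ty": 0.023, "tz": 0, "wx": 0, "wy": 0, "wz": 0}, {"tx": 0, "ty": 0.033, "tz": 0, "wx": 0, "wy": 0, "wz": 0}, {"tx": 0, "ty": 0.043, "tz": 0, "wx": 0, "wy": 0, "wz": 0}, {"tx": 0, "ty": 0.053, "tz": 0, "wx": 0, "wy": 0, "wz": 0}, {"tx": 0, "ty": 0.063, "tz": 0, "wx": 0, "wy": 0, "wz": 0}, {"tx": 0, "ty": 0.073, "tz": -0.001, "wx": 0, "wy": 0, "wz": 0}, {"tx": 0, "ty": 0.083, "tz": -0.001, "wx": 0, "wy": 0, "wz": 0}, {"tx": 0, "ty": 0.093, "tz": -0.001, "wx": 0, "wy": 0, "wz": 0}, {"tx": 0, "ty": 0.103, "tz": -0.001, "wx": 0, "wy": 0, "wz": 0}, {"tx": 0, "ty": 0.113, "tz": -0.001, "wx": 0, "wy": 0, "wz": 0}, {"tx": 0, "ty": 0.123, "tz": -0.001, "wx": 0, "wy": 0, "wz": 0}, {"tx": 0, "ty": 0.133, "tz": -0.001, "wx": 0, "wy": 0, "wz": 0}, {"tx": 0, "ty": 0.143, "tz": -0.001, "wx": 0, "wy": 0, "wz": 0}, {"tx": 0, "ty": 0.151, "tz": -0.001, "wx": 0, "wy": 0, "wz": 0}, {"tx": 0, "ty": 0.151, "tz": -0.001, "wx": 0, "wy": 0, "wz": 0}]}}

```text
time_s: 21.2
tcp_pos: [0.5987, 0.1311, 0.0746]
eef_rot: [-2.174, -2.266, 0.001]
wrist_force: [0.2, 1.4, -5.3]
width: 0.125
```

```bash
python3 g.py pics/a2.png 70 177 .0645
```

```text
tcp station [ 68.7 178.2] 0.0746 w 0.125 F [ 0.2  1.4 -5.3] M [-0.01 -0.06  0.05]
go {'tx': -0.001, 'ty': 0.001, 'tz': 0.01, 'wx': -0.002, 'wy': -0.001, 'wz': 0.002}
```

View pics/a2.png

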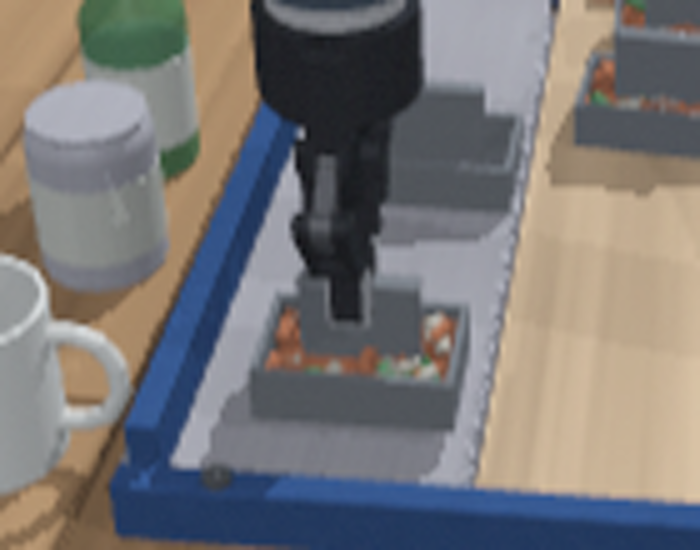

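Call:
{"fn": "step_arm", "kwargs": {"plan": [{"tx": 0, "ty": 0.002, "tz": 0.004, "wx": 0, "wy": 0, "wz": 0}, {"tx": 0, "ty": 0.004, "tz": 0.007, "wx": 0, "wy": 0, "wz": 0}, {"tx": 0, "ty": 0.008, "tz": 0.01, "wx": 0, "wy": 0, "wz": 0}, {"tx": 0, "ty": 0.012, "tz": 0.011, "wx": 0, "wy": 0, "wz": 0}, {"tx": 0, "ty": 0.017, "tz": 0.011, "wx": 0, "wy": 0, "wz": 0}, {"tx": 0, "ty": 0.022, "tz": 0.011, "wx": 0, "wy": 0, "wz": 0}, {"tx": 0, "ty": 0.027, "tz": 0.011, "wx": 0, "wy": 0, "wz": 0}, {"tx": 0, "ty": 0.029, "tz": 0.011, "wx": 0, "wy": 0, "wz": 0}, {"tx": 0, "ty": 0.031, "tz": 0.011, "wx": 0, "wy": 0, "wz": 0}, {"tx": 0, "ty": 0.033, "tz": 0.011, "wx": 0, "wy": 0, "wz": 0}, {"tx": 0, "ty": 0.033, "tz": 0.011, "wx": 0, "wy": 0, "wz": 0}]}}

```text
time_s: 22.17
tcp_pos: [0.6301, 0.1327, 0.0647]
eef_rot: [-2.173, -2.265, 0.003]
wrist_force: [-4.7, 0.4, 6.1]
width: 0.123
```

```bash
python3 g.py - 100 177 .0645
```

```text
tcp station [100.  178.6] 0.0647 w 0.123 F [-4.7  0.4  6.1] M [-0.12  0.9  -0.13]
go {'tx': -0.002, 'ty': -0.0, 'tz': 0.0, 'wx': -0.003, 'wy': -0.001, 'wz': 0.003}
```

Call:
{"fn": "step_arm", "kwargs": {"plan": [{"tx": 0, "ty": 0.002, "tz": -0.001, "wx": 0, "wy": 0, "wz": 0}, {"tx": 0, "ty": 0.004, "tz": -0.001, "wx": 0, "wy": 0, "wz": 0}, {"tx": 0, "ty": 0.006, "tz": -0.001, "wx": 0, "wy": 0, "wz": 0}, {"tx": 0, "ty": 0.006, "tz": -0.001, "wx": 0, "wy": 0, "wz": 0}]}}

```text
time_s: 22.5
tcp_pos: [0.6339, 0.133, 0.065]
eef_rot: [-2.17, -2.263, 0.008]
wrist_force: [-6.0, 0.3, 0.9]
width: 0.123
```

Call:
{"fn": "step_arm", "kwargs": {"plan": [{"tx": 0, "ty": 0.003, "tz": 0, "wx": 0.008, "wy": 0, "wz": 0}, {"tx": 0, "ty": 0.006, "tz": 0, "wx": 0.008, "wy": 0, "wz": 0}, {"tx": 0, "ty": 0.006, "tz": 0, "wx": 0.008, "wy": 0, "wz": 0}, {"tx": 0, "ty": 0.006, "tz": 0, "wx": 0.008, "wy": 0, "wz": 0}]}}

```text
time_s: 22.83
tcp_pos: [0.6341, 0.1331, 0.0654]
eef_rot: [-2.161, -2.254, 0.029]
wrist_force: [-18.4, -0.9, 15.0]
width: 0.122
```

```bash
python3 g.py - 100 177 .0645
```

```text
tcp station [104.1 178.8] 0.0654 w 0.122 F [-18.4  -0.9  15. ] M [-0.31  3.1  -0.04]
go {'tx': -0.002, 'ty': -0.004, 'tz': 0.001, 'wx': -0.026, 'wy': -0.0, 'wz': 0.003}
```

Call:
{"fn": "step_arm", "kwargs": {"plan": [{"tx": 0, "ty": -0.002, "tz": 0, "wx": -0.026, "wy": 0, "wz": 0.003}, {"tx": 0, "ty": -0.002, "tz": 0, "wx": -0.026, "wy": 0, "wz": 0.003}, {"tx": 0, "ty": -0.001, "tz": 0, "wx": -0.026, "wy": 0, "wz": 0.003}]}}

```text
time_s: 23.08
tcp_pos: [0.6329, 0.133, 0.065]
eef_rot: [-2.176, -2.264, 0.001]
wrist_force: [1.1, -0.3, -5.6]
width: 0.127
```

Call:
{"fn": "step_arm", "kwargs": {"plan": [{"tx": 0, "ty": 0, "tz": 0, "wx": 0, "wy": 0, "wz": 0}, {"tx": 0, "ty": 0, "tz": 0, "wx": 0, "wy": 0, "wz": 0}, {"tx": 0, "ty": 0, "tz": 0, "wx": 0, "wy": 0, "wz": 0}, {"tx": 0, "ty": 0, "tz": 0, "wx": 0, "wy": 0, "wz": 0}, {"tx": 0, "ty": 0, "tz": -0.03, "wx": 0, "wy": 0, "wz": 0}, {"tx": 0, "ty": 0, "tz": -0.06, "wx": 0, "wy": 0, "wz": 0}, {"tx": 0, "ty": 0, "tz": -0.1, "wx": 0, "wy": 0, "wz": 0}, {"tx": 0, "ty": 0, "tz": -0.1, "wx": 0, "wy": 0, "wz": 0}], "jaw": -0.1}}

```text
time_s: 23.75
tcp_pos: [0.6379, 0.1335, 0.174]
eef_rot: [2.171, 2.259, 0.016]
wrist_force: [1.2, -0.6, 1.1]
width: 0.448
```

```bash
python3 g.py pics/a3.png -82 -88 .15; python3 fit.py | grep tray1
```

```text
tcp station [107.9 179.1] 0.174 w 0.448 F [ 1.2 -0.6  1.1] M [-0.01 -0.02  0.01]
go {'tx': -0.267, 'ty': -0.19, 'tz': 0.021, 'wx': 0.013, 'wy': -0.001, 'wz': 0.001}
top tray1 [455. 245.] 0.89 [ 0.33  -0.467  0.03 ] [-224. -409.]
top tray1 [398. 274.] 0.86 [ 0.225 -0.256  0.03 ] [-320. -193.]
top tray1 [363. 212.] 0.8 [ 0.45  -0.134  0.03 ] [-90. -81.]
top tray1 [389. 210.] 0.58 [ 0.457 -0.229  0.03 ] [ -88. -176.]
top tray1 [292. 162.] 0.54 [0.638 0.132 0.03 ] [108. 178.]
side tray1 [375. 145.] 0.97 [ 0.35  -0.437  0.03 ] [-203. -379.]
side tray1 [344. 170.] 0.96 [ 0.455 -0.229  0.03 ] [ -89. -176.]
side tray1 [411. 175.] 0.93 [ 0.235 -0.225  0.03 ] [-309. -163.]
side tray1 [264. 236.] 0.89 [0.633 0.144 0.03 ] [103. 189.]
side tray1 [336. 184.] 0.73 [ 0.472 -0.132  0.03 ] [-68. -80.]
side tray1 [319. 337.] 0.48 [0.462 0.411 0.03 ] [-56. 463.]
```

Run:
```python
import cv2
a=cv2.imread("pics/side0.png"); cv2.imwrite("pics/bc.png",cv2.resize(a[140:200,310:380],None,fx=10,fy=10,interpolation=cv2.INTER_CUBIC))
```

```text
(no output)
```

View pics/bc.png

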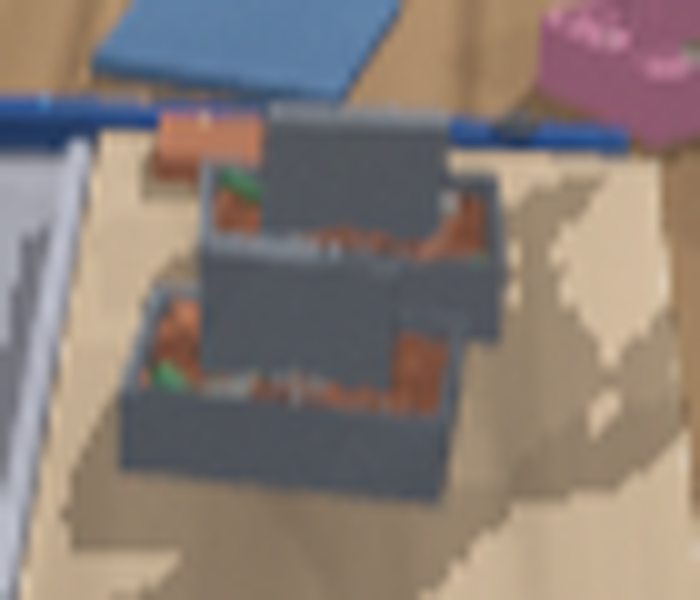

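```bash
python3 - <<'E'
from h import *
p=np.load("st.npy"); p[2]=.039; c,s=np.cos(p[2]),np.sin(p[2]); S=cam("side")
for nm,z,pt in(("B fin",.096,(203,238)),("B fin",.096,(398,262)),("C fin",.096,(268,108)),("C fin",.096,(447,122)),("B bot",.03,(120,468)),("B bot",.03,(440,500))):
    P=ray(S,[310+pt[0]/10-.45,140+pt[1]/10-.45],z); d=P[:2]-p[:2]; print(nm,np.round(np.array([c*d[0]+s*d[1],-s*d[0]+c*d[1]])*1e3,1))
E
python3 g.py - -76 -83 .15
```

```text
B fin [-44.6 -91.1]
B fin [-103.8  -82.9]
C fin [ -60.8 -181.9]
C fin [-118.7 -178.9]
B bot [-23.1 -62.3]
B bot [-121.3  -55. ]
tcp station [103.  178.7] 0.1649 w 0.449 F [0.7 0.  0.3] M [ 0.03 -0.05 -0.05]
go {'tx': -0.262, 'ty': -0.179, 'tz': 0.015, 'wx': -0.001, 'wy': -0.0, 'wz': 0.001}
```

Call:
{"fn": "step_arm", "kwargs": {"plan": [{"tx": -0.03, "ty": -0.02, "tz": 0, "wx": 0, "wy": 0, "wz": 0.08}, {"tx": -0.06, "ty": -0.04, "tz": 0, "wx": 0, "wy": 0, "wz": 0.08}, {"tx": -0.09, "ty": -0.06, "tz": 0, "wx": 0, "wy": 0, "wz": 0.08}, {"tx": -0.12, "ty": -0.08, "tz": 0, "wx": 0, "wy": 0, "wz": 0.08}, {"tx": -0.15, "ty": -0.1, "tz": 0, "wx": 0, "wy": 0, "wz": 0.08}, {"tx": -0.18, "ty": -0.12, "tz": 0, "wx": 0, "wy": 0, "wz": 0.08}, {"tx": -0.21, "ty": -0.14, "tz": 0, "wx": 0, "wy": 0, "wz": 0.08}, {"tx": -0.24, "ty": -0.16, "tz": 0, "wx": 0, "wy": 0, "wz": 0.08}, {"tx": -0.266, "ty": -0.178, "tz": 0.015, "wx": 0, "wy": 0, "wz": 0.08}, {"tx": -0.266, "ty": -0.178, "tz": 0.04, "wx": 0, "wy": 0, "wz": 0.08}, {"tx": -0.266, "ty": -0.178, "tz": 0.04, "wx": 0, "wy": 0, "wz": 0.08}, {"tx": -0.266, "ty": -0.178, "tz": 0.04, "wx": 0, "wy": 0, "wz": 0.08}]}}

```text
time_s: 25.55
tcp_pos: [0.4643, -0.1394, 0.1244]
eef_rot: [-2.264, -2.173, 0.002]
wrist_force: [-0.5, -0.2, -0.3]
width: 0.451
```

```bash
python3 g.py - -74 -87 .0745
```

```text
tcp station [-76.2 -86.8] 0.1244 w 0.451 F [-0.5 -0.2 -0.3] M [ 0.03 -0.03  0.02]
go {'tx': -0.0, 'ty': 0.002, 'tz': 0.05, 'wx': -0.004, 'wy': -0.002, 'wz': -0.08}
```

Call:
{"fn": "step_arm", "kwargs": {"plan": [{"tx": 0, "ty": 0.002, "tz": 0.02, "wx": 0, "wy": 0, "wz": 0}, {"tx": 0, "ty": 0.002, "tz": 0.04, "wx": 0, "wy": 0, "wz": 0}, {"tx": 0, "ty": 0.002, "tz": 0.049, "wx": 0, "wy": 0, "wz": 0}, {"tx": 0, "ty": 0.002, "tz": 0.049, "wx": 0, "wy": 0, "wz": 0}, {"tx": 0, "ty": 0.002, "tz": 0.049, "wx": 0, "wy": 0, "wz": 0}]}}

```text
time_s: 25.97
tcp_pos: [0.4666, -0.1388, 0.076]
eef_rot: [-2.262, -2.174, 0.002]
wrist_force: [0.5, 0.6, 0.2]
width: 0.448
```

Call:
{"fn": "step_arm", "kwargs": {"plan": [{"tx": 0, "ty": 0, "tz": 0, "wx": 0, "wy": 0, "wz": 0}, {"tx": 0, "ty": 0, "tz": 0, "wx": 0, "wy": 0, "wz": 0}, {"tx": 0, "ty": 0, "tz": 0, "wx": 0, "wy": 0, "wz": 0}, {"tx": 0, "ty": 0, "tz": 0, "wx": 0, "wy": 0, "wz": 0}, {"tx": 0, "ty": 0, "tz": 0, "wx": 0, "wy": 0, "wz": 0}, {"tx": 0, "ty": 0, "tz": 0, "wx": 0, "wy": 0, "wz": 0}, {"tx": 0, "ty": 0, "tz": 0, "wx": 0, "wy": 0, "wz": 0}], "jaw": -1}}

```text
time_s: 26.55
tcp_pos: [0.4679, -0.1392, 0.0775]
eef_rot: [-2.264, -2.176, -0.0]
wrist_force: [-0.9, -0.2, 6.6]
width: 0.121
```

```bash
python3 g.py - 70 -104 .0745;python3 g.py - -60 -87 .0745
```

```text
tcp station [-72.6 -86.9] 0.0775 w 0.121 F [-0.9 -0.2  6.6] M [0.14 0.07 0.06]
go {'tx': -0.006, 'ty': 0.143, 'tz': 0.003, 'wx': -0.001, 'wy': -0.001, 'wz': -0.079}
tcp station [-72.6 -86.9] 0.0775 w 0.121 F [-0.9 -0.2  6.6] M [0.14 0.07 0.06]
go {'tx': 0.001, 'ty': 0.013, 'tz': 0.003, 'wx': -0.001, 'wy': -0.001, 'wz': -0.079}
```

Call:
{"fn": "step_arm", "kwargs": {"plan": [{"tx": -0.003, "ty": 0.004, "tz": 0, "wx": 0, "wy": 0, "wz": -0.01}, {"tx": -0.008, "ty": 0.011, "tz": 0, "wx": 0, "wy": 0, "wz": -0.03}, {"tx": -0.012, "ty": 0.018, "tz": 0, "wx": 0, "wy": 0, "wz": -0.05}, {"tx": -0.015, "ty": 0.026, "tz": 0, "wx": 0, "wy": 0, "wz": -0.079}, {"tx": -0.015, "ty": 0.035, "tz": 0, "wx": 0, "wy": 0, "wz": -0.079}, {"tx": -0.014, "ty": 0.044, "tz": 0, "wx": 0, "wy": 0, "wz": -0.079}, {"tx": -0.013, "ty": 0.053, "tz": 0, "wx": 0, "wy": 0, "wz": -0.079}, {"tx": -0.012, "ty": 0.062, "tz": -0.001, "wx": 0, "wy": 0, "wz": -0.079}, {"tx": -0.011, "ty": 0.072, "tz": -0.001, "wx": 0, "wy": 0, "wz": -0.079}, {"tx": -0.01, "ty": 0.082, "tz": -0.001, "wx": 0, "wy": 0, "wz": -0.079}, {"tx": -0.01, "ty": 0.092, "tz": -0.001, "wx": 0, "wy": 0, "wz": -0.079}, {"tx": -0.009, "ty": 0.102, "tz": -0.001, "wx": 0, "wy": 0, "wz": -0.079}, {"tx": -0.008, "ty": 0.112, "tz": -0.001, "wx": 0, "wy": 0, "wz": -0.079}, {"tx": -0.007, "ty": 0.122, "tz": -0.001, "wx": 0, "wy": 0, "wz": -0.079}, {"tx": -0.006, "ty": 0.132, "tz": -0.001, "wx": 0, "wy": 0, "wz": -0.079}, {"tx": -0.006, "ty": 0.143, "tz": -0.001, "wx": 0, "wy": 0, "wz": -0.079}, {"tx": -0.006, "ty": 0.143, "tz": -0.001, "wx": 0, "wy": 0, "wz": -0.079}]}}

```text
time_s: 27.97
tcp_pos: [0.6127, -0.1513, 0.0773]
eef_rot: [-2.176, -2.266, -0.002]
wrist_force: [0.7, 0.5, -3.8]
width: 0.123
```

```bash
python3 g.py pics/b2.png 104 -104 .067
```

```text
tcp station [  71.7 -104.6] 0.0773 w 0.123 F [ 0.7  0.5 -3.8] M [-0.01 -0.12  0.02]
go {'tx': 0.0, 'ty': 0.032, 'tz': 0.01, 'wx': 0.001, 'wy': -0.001, 'wz': 0.001}
```

View pics/b2.png

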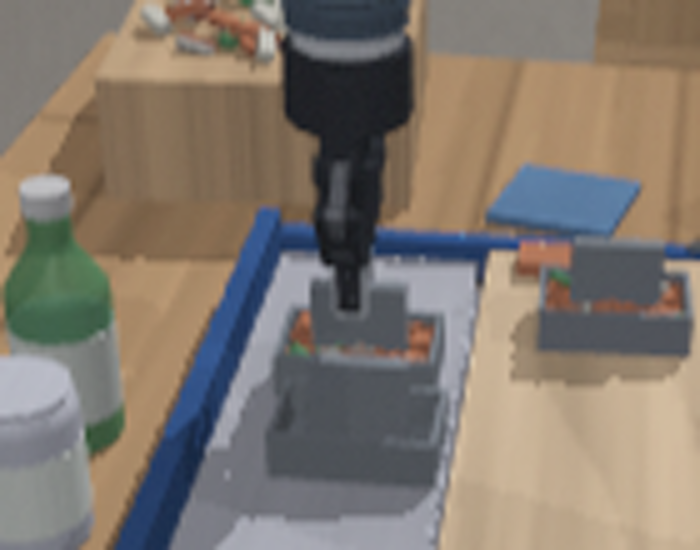

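Call:
{"fn": "step_arm", "kwargs": {"plan": [{"tx": 0, "ty": 0.002, "tz": 0.004, "wx": 0, "wy": 0, "wz": 0}, {"tx": 0, "ty": 0.004, "tz": 0.007, "wx": 0, "wy": 0, "wz": 0}, {"tx": 0, "ty": 0.008, "tz": 0.01, "wx": 0, "wy": 0, "wz": 0}, {"tx": 0, "ty": 0.012, "tz": 0.01, "wx": 0, "wy": 0, "wz": 0}, {"tx": 0, "ty": 0.017, "tz": 0.01, "wx": 0, "wy": 0, "wz": 0}, {"tx": 0, "ty": 0.022, "tz": 0.01, "wx": 0, "wy": 0, "wz": 0}, {"tx": 0, "ty": 0.027, "tz": 0.01, "wx": 0, "wy": 0, "wz": 0}, {"tx": 0, "ty": 0.03, "tz": 0.01, "wx": 0, "wy": 0, "wz": 0}, {"tx": 0, "ty": 0.033, "tz": 0.01, "wx": 0, "wy": 0, "wz": 0}, {"tx": 0, "ty": 0.035, "tz": 0.01, "wx": 0, "wy": 0, "wz": 0}, {"tx": 0, "ty": 0.037, "tz": 0.01, "wx": 0, "wy": 0, "wz": 0}, {"tx": 0, "ty": 0.037, "tz": 0.01, "wx": 0, "wy": 0, "wz": 0}]}}

```text
time_s: 29.02
tcp_pos: [0.6454, -0.15, 0.0678]
eef_rot: [-2.173, -2.262, 0.008]
wrist_force: [-12.7, -0.5, 11.7]
width: 0.124
```

```bash
python3 g.py - 104 -104 .067
```

```text
tcp station [ 104.4 -104.5] 0.0678 w 0.124 F [-12.7  -0.5  11.7] M [-0.12  2.34  0.04]
go {'tx': 0.001, 'ty': -0.0, 'tz': 0.001, 'wx': -0.007, 'wy': -0.0, 'wz': 0.001}
```

Call:
{"fn": "step_arm", "kwargs": {"plan": [{"tx": 0, "ty": 0, "tz": 0, "wx": 0, "wy": 0, "wz": 0}, {"tx": 0, "ty": 0, "tz": 0, "wx": 0, "wy": 0, "wz": 0}, {"tx": 0, "ty": 0, "tz": 0, "wx": 0, "wy": 0, "wz": 0}, {"tx": 0, "ty": 0, "tz": 0, "wx": 0, "wy": 0, "wz": 0}, {"tx": 0, "ty": 0, "tz": -0.03, "wx": 0, "wy": 0, "wz": 0}, {"tx": 0, "ty": 0, "tz": -0.06, "wx": 0, "wy": 0, "wz": 0}, {"tx": 0, "ty": 0, "tz": -0.08, "wx": 0, "wy": 0, "wz": 0}, {"tx": 0, "ty": 0, "tz": -0.08, "wx": 0, "wy": 0, "wz": 0}], "jaw": -0.1}}

```text
time_s: 29.68
tcp_pos: [0.6498, -0.151, 0.1535]
eef_rot: [2.174, 2.263, -0.0]
wrist_force: [0.1, -0.7, 0.7]
width: 0.452
```

```bash
python3 g.py - -89 -180 .12; python3 fit.py | grep -E "tray1|empty"
```

```text
tcp station [ 108.7 -105.7] 0.1535 w 0.452 F [ 0.1 -0.7  0.7] M [ 0.03 -0.04  0.01]
go {'tx': -0.074, 'ty': -0.198, 'tz': 0.033, 'wx': 0.003, 'wy': 0.003, 'wz': 0.001}
top tray1 [389. 211.] 0.95 [ 0.453 -0.231  0.03 ] [ -92. -178.]
top tray1 [205. 188.] 0.72 [0.539 0.453 0.03 ] [ 23. 502.]
top tray1 [453. 246.] 0.68 [ 0.328 -0.458  0.03 ] [-226. -400.]
top tray1 [292. 162.] 0.61 [0.638 0.132 0.03 ] [108. 178.]
top tray1 [402. 276.] 0.6 [ 0.219 -0.27   0.03 ] [-327. -207.]
top tray1 [325. 129.] 0.43 [0.772 0.007 0.03 ] [237.  47.]
top empty [292. 162.] 0.72 [0.641 0.131 0.02 ] [111. 176.]
top empty [343. 170.] 0.46 [ 0.612 -0.063  0.02 ] [ 75. -17.]
side tray1 [281. 177.] 0.88 [ 0.651 -0.15   0.03 ] [ 110. -105.]
side tray1 [377. 146.] 0.63 [ 0.344 -0.431  0.03 ] [-209. -373.]
side tray1 [412. 179.] 0.62 [ 0.233 -0.202  0.03 ] [-310. -140.]
side tray1 [342. 167.] 0.55 [ 0.461 -0.248  0.03 ] [ -84. -195.]
side empty [290. 192.] 0.77 [ 0.607 -0.08   0.02 ] [ 69. -33.]
```

Call:
{"fn": "step_arm", "kwargs": {"plan": [{"tx": -0.012, "ty": -0.033, "tz": 0, "wx": 0.003, "wy": 0.003, "wz": 0.05}, {"tx": -0.024, "ty": -0.066, "tz": 0, "wx": 0.003, "wy": 0.003, "wz": 0.05}, {"tx": -0.036, "ty": -0.1, "tz": 0, "wx": 0.003, "wy": 0.003, "wz": 0.05}, {"tx": -0.05, "ty": -0.133, "tz": 0, "wx": 0.003, "wy": 0.003, "wz": 0.05}, {"tx": -0.062, "ty": -0.165, "tz": 0, "wx": 0.003, "wy": 0.003, "wz": 0.05}, {"tx": -0.074, "ty": -0.199, "tz": 0.01, "wx": 0.003, "wy": 0.003, "wz": 0.05}, {"tx": -0.074, "ty": -0.199, "tz": 0.033, "wx": 0.003, "wy": 0.003, "wz": 0.05}, {"tx": -0.074, "ty": -0.199, "tz": 0.033, "wx": 0.003, "wy": 0.003, "wz": 0.05}, {"tx": -0.074, "ty": -0.199, "tz": 0.033, "wx": 0.003, "wy": 0.003, "wz": 0.05}]}}

```text
time_s: 31.13
tcp_pos: [0.4489, -0.2314, 0.1156]
eef_rot: [-2.225, -2.201, 0.008]
wrist_force: [-0.1, 0.5, -0.2]
width: 0.449
```

```bash
python3 g.py - -90 -180 .075
```

```text
tcp station [ -95.1 -178.2] 0.1156 w 0.449 F [-0.1  0.5 -0.2] M [ 0.01 -0.04 -0.04]
go {'tx': -0.002, 'ty': 0.006, 'tz': 0.041, 'wx': -0.012, 'wy': -0.005, 'wz': -0.05}
```

Call:
{"fn": "step_arm", "kwargs": {"plan": [{"tx": -0.002, "ty": 0.006, "tz": 0.02, "wx": -0.006, "wy": 0, "wz": 0}, {"tx": -0.002, "ty": 0.006, "tz": 0.04, "wx": -0.006, "wy": 0, "wz": 0}, {"tx": -0.002, "ty": 0.006, "tz": 0.04, "wx": -0.006, "wy": 0, "wz": 0}, {"tx": -0.002, "ty": 0.006, "tz": 0.04, "wx": -0.006, "wy": 0, "wz": 0}]}}

```text
time_s: 31.47
tcp_pos: [0.4549, -0.2326, 0.0757]
eef_rot: [-2.226, -2.205, 0.002]
wrist_force: [-0.4, -0.4, 0.4]
width: 0.45
```

Call:
{"fn": "step_arm", "kwargs": {"plan": [{"tx": 0, "ty": 0, "tz": 0, "wx": 0, "wy": 0, "wz": 0}, {"tx": 0, "ty": 0, "tz": 0, "wx": 0, "wy": 0, "wz": 0}, {"tx": 0, "ty": 0, "tz": 0, "wx": 0, "wy": 0, "wz": 0}, {"tx": 0, "ty": 0, "tz": 0, "wx": 0, "wy": 0, "wz": 0}, {"tx": 0, "ty": 0, "tz": 0, "wx": 0, "wy": 0, "wz": 0}, {"tx": 0, "ty": 0, "tz": 0, "wx": 0, "wy": 0, "wz": 0}, {"tx": 0, "ty": 0, "tz": 0, "wx": 0, "wy": 0, "wz": 0}], "jaw": -1}}

```text
time_s: 32.05
tcp_pos: [0.4566, -0.2336, 0.0774]
eef_rot: [-2.229, -2.208, -0.0]
wrist_force: [0.9, 0.3, 5.6]
width: 0.123
```

```bash
python3 g.py - 70 -188 .075
```

```text
tcp station [ -87.6 -180.7] 0.0774 w 0.123 F [0.9 0.3 5.6] M [-0.07 -0.2   0.05]
go {'tx': 0.0, 'ty': 0.158, 'tz': 0.002, 'wx': -0.003, 'wy': -0.003, 'wz': -0.048}
```

Call:
{"fn": "step_arm", "kwargs": {"plan": [{"tx": 0, "ty": 0.004, "tz": 0, "wx": 0, "wy": 0, "wz": -0.01}, {"tx": 0, "ty": 0.012, "tz": 0, "wx": 0, "wy": 0, "wz": -0.02}, {"tx": 0, "ty": 0.021, "tz": 0, "wx": 0, "wy": 0, "wz": -0.03}, {"tx": 0, "ty": 0.031, "tz": 0, "wx": 0, "wy": 0, "wz": -0.048}, {"tx": 0, "ty": 0.041, "tz": 0, "wx": 0, "wy": 0, "wz": -0.048}, {"tx": 0, "ty": 0.051, "tz": 0, "wx": 0, "wy": 0, "wz": -0.048}, {"tx": 0, "ty": 0.061, "tz": 0, "wx": 0, "wy": 0, "wz": -0.048}, {"tx": 0, "ty": 0.071, "tz": 0, "wx": 0, "wy": 0, "wz": -0.048}, {"tx": 0, "ty": 0.08, "tz": -0.001, "wx": 0, "wy": 0, "wz": -0.048}, {"tx": 0, "ty": 0.09, "tz": -0.001, "wx": 0, "wy": 0, "wz": -0.048}, {"tx": 0, "ty": 0.1, "tz": -0.001, "wx": 0, "wy": 0, "wz": -0.048}, {"tx": 0, "ty": 0.11, "tz": -0.001, "wx": 0, "wy": 0, "wz": -0.048}, {"tx": 0, "ty": 0.12, "tz": -0.001, "wx": 0, "wy": 0, "wz": -0.048}, {"tx": 0, "ty": 0.13, "tz": -0.001, "wx": 0, "wy": 0, "wz": -0.048}, {"tx": 0, "ty": 0.14, "tz": -0.001, "wx": 0, "wy": 0, "wz": -0.048}, {"tx": 0, "ty": 0.15, "tz": -0.001, "wx": 0, "wy": 0, "wz": -0.048}, {"tx": 0, "ty": 0.158, "tz": -0.001, "wx": 0, "wy": 0, "wz": -0.048}, {"tx": 0, "ty": 0.158, "tz": -0.001, "wx": 0, "wy": 0, "wz": -0.048}]}}

```text
time_s: 33.55
tcp_pos: [0.6156, -0.2343, 0.0763]
eef_rot: [-2.173, -2.261, -0.001]
wrist_force: [-0.1, -0.1, -4.7]
width: 0.128
```

```bash
python3 g.py - 104 -188 .067
```

```text
tcp station [  71.2 -187.6] 0.0763 w 0.128 F [-0.1 -0.1 -4.7] M [-0.02 -0.01  0.07]
go {'tx': -0.0, 'ty': 0.033, 'tz': 0.009, 'wx': -0.004, 'wy': -0.005, 'wz': 0.001}
```

Call:
{"fn": "step_arm", "kwargs": {"plan": [{"tx": 0, "ty": 0.002, "tz": 0.004, "wx": 0, "wy": 0, "wz": 0}, {"tx": 0, "ty": 0.004, "tz": 0.007, "wx": 0, "wy": 0, "wz": 0}, {"tx": 0, "ty": 0.008, "tz": 0.01, "wx": 0, "wy": 0, "wz": 0}, {"tx": 0, "ty": 0.012, "tz": 0.01, "wx": 0, "wy": 0, "wz": 0}, {"tx": 0, "ty": 0.017, "tz": 0.01, "wx": 0, "wy": 0, "wz": 0}, {"tx": 0, "ty": 0.022, "tz": 0.01, "wx": 0, "wy": 0, "wz": 0}, {"tx": 0, "ty": 0.027, "tz": 0.01, "wx": 0, "wy": 0, "wz": 0}, {"tx": 0, "ty": 0.03, "tz": 0.01, "wx": 0, "wy": 0, "wz": 0}, {"tx": 0, "ty": 0.033, "tz": 0.01, "wx": 0, "wy": 0, "wz": 0}, {"tx": 0, "ty": 0.036, "tz": 0.01, "wx": 0, "wy": 0, "wz": 0}, {"tx": 0, "ty": 0.038, "tz": 0.01, "wx": 0, "wy": 0, "wz": 0}, {"tx": 0, "ty": 0.039, "tz": 0.01, "wx": 0, "wy": 0, "wz": 0}]}}

```text
time_s: 34.55
tcp_pos: [0.6483, -0.2335, 0.0675]
eef_rot: [-2.17, -2.254, 0.014]
wrist_force: [-21.2, -0.8, 17.1]
width: 0.126
```

```bash
python3 g.py - 104 -188 .067
```

```text
tcp station [ 104.  -188.1] 0.0675 w 0.126 F [-21.2  -0.8  17.1] M [-0.14  3.71  0.03]
go {'tx': 0.0, 'ty': -0.0, 'tz': 0.0, 'wx': -0.015, 'wy': -0.003, 'wz': -0.001}
```

Call:
{"fn": "step_arm", "kwargs": {"plan": [{"tx": 0, "ty": 0, "tz": 0, "wx": 0, "wy": 0, "wz": 0}, {"tx": 0, "ty": 0, "tz": 0, "wx": 0, "wy": 0, "wz": 0}, {"tx": 0, "ty": 0, "tz": 0, "wx": 0, "wy": 0, "wz": 0}, {"tx": 0, "ty": 0, "tz": 0, "wx": 0, "wy": 0, "wz": 0}, {"tx": 0, "ty": 0, "tz": -0.03, "wx": 0, "wy": 0, "wz": 0}, {"tx": 0, "ty": 0, "tz": -0.06, "wx": 0, "wy": 0, "wz": 0}, {"tx": 0, "ty": 0, "tz": -0.08, "wx": 0, "wy": 0, "wz": 0}, {"tx": 0, "ty": 0, "tz": -0.08, "wx": 0, "wy": 0, "wz": 0}], "jaw": -0.1}}

```text
time_s: 35.22
tcp_pos: [0.653, -0.2349, 0.1533]
eef_rot: [-2.176, -2.262, 0.008]
wrist_force: [1.2, -0.2, 1.4]
width: 0.45
```

```bash
python3 g.py - 59 -29 .12
python3 - <<'E'
from h import *
S=cam("side"); cv2.imwrite("pics/e1.png",cv2.resize(S["img"][150:260,225:345],None,fx=5,fy=5,interpolation=cv2.INTER_CUBIC))
E
```

```text
tcp station [ 108.7 -189.7] 0.1533 w 0.45 F [ 1.2 -0.2  1.4] M [-0.02 -0.08 -0.03]
go {'tx': 0.161, 'ty': -0.05, 'tz': 0.033, 'wx': -0.006, 'wy': 0.001, 'wz': -0.001}
```

View pics/e1.png

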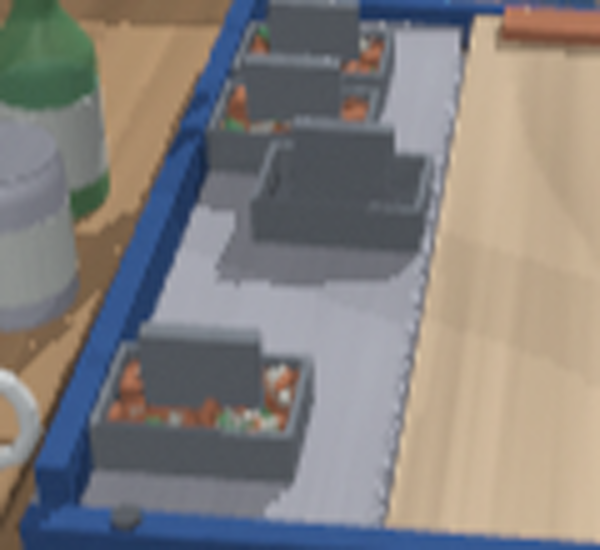

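Run:
```python
from h import *
p=np.load("st.npy"); p[2]=.039; c,s=np.cos(p[2]),np.sin(p[2]); S=cam("side")
for nm,z,pt in(("E fin",.086,(293,124)),("E fin",.086,(393,128)),("A fin",.086,(140,330)),("A fin",.086,(262,335)),("B fin",.086,(245,60)),("B fin",.086,(342,63)),("C",.086,(272,3)),("C",.086,(360,6)),("A bot front corner",.02,(90,466)),("A bot rear",.02,(297,482))):
    P=ray(S,[225+pt[0]/5-.4,150+pt[1]/5-.4],z); d=P[:2]-p[:2]; print(nm,np.round(np.array([c*d[0]+s*d[1],-s*d[0]+c*d[1]])*1e3,1))
```

```text
E fin [ 87.9 -25.8]
E fin [ 29.4 -28. ]
A fin [129.6 180.9]
A fin [ 69.7 178.5]
B fin [ 130.1 -100.3]
B fin [  70.  -103.5]
C [ 127.1 -180.3]
C [  69.3 -183. ]
A bot front corner [153.7 208.2]
A bot rear [ 49.6 209.4]
```

Call:
{"fn": "step_arm", "kwargs": {"plan": [{"tx": 0.04, "ty": -0.012, "tz": 0, "wx": 0, "wy": 0, "wz": 0}, {"tx": 0.08, "ty": -0.025, "tz": 0, "wx": 0, "wy": 0, "wz": 0}, {"tx": 0.12, "ty": -0.037, "tz": 0, "wx": -0.006, "wy": 0, "wz": 0}, {"tx": 0.163, "ty": -0.05, "tz": 0, "wx": -0.006, "wy": 0, "wz": 0}, {"tx": 0.163, "ty": -0.05, "tz": 0.02, "wx": -0.006, "wy": 0, "wz": 0}, {"tx": 0.163, "ty": -0.05, "tz": 0.03, "wx": -0.006, "wy": 0, "wz": 0}, {"tx": 0.163, "ty": -0.05, "tz": 0.03, "wx": -0.006, "wy": 0, "wz": 0}, {"tx": 0.163, "ty": -0.05, "tz": 0.03, "wx": -0.006, "wy": 0, "wz": 0}]}}

```text
time_s: 35.98
tcp_pos: [0.5933, -0.0736, 0.1176]
eef_rot: [-2.174, -2.257, 0.008]
wrist_force: [0.5, -0.6, -0.3]
width: 0.451
```

```bash
python3 g.py - 58 -27 .066
```

```text
tcp station [ 55.3 -26.2] 0.1176 w 0.451 F [ 0.5 -0.6 -0.3] M [-0.03  0.   -0.  ]
go {'tx': -0.001, 'ty': 0.003, 'tz': 0.052, 'wx': -0.009, 'wy': -0.002, 'wz': -0.002}
```

Call:
{"fn": "step_arm", "kwargs": {"plan": [{"tx": 0, "ty": 0.003, "tz": 0.025, "wx": -0.009, "wy": 0, "wz": 0}, {"tx": 0, "ty": 0.003, "tz": 0.045, "wx": -0.009, "wy": 0, "wz": 0}, {"tx": 0, "ty": 0.003, "tz": 0.05, "wx": -0.009, "wy": 0, "wz": 0}, {"tx": 0, "ty": 0.003, "tz": 0.05, "wx": -0.009, "wy": 0, "wz": 0}, {"tx": 0, "ty": 0.003, "tz": 0.05, "wx": -0.009, "wy": 0, "wz": 0}]}}

```text
time_s: 36.4
tcp_pos: [0.5964, -0.0744, 0.0681]
eef_rot: [-2.18, -2.26, -0.002]
wrist_force: [0.1, -0.4, 1.0]
width: 0.457
```

Call:
{"fn": "step_arm", "kwargs": {"plan": [{"tx": 0, "ty": 0, "tz": 0, "wx": 0, "wy": 0, "wz": 0}, {"tx": 0, "ty": 0, "tz": 0, "wx": 0, "wy": 0, "wz": 0}, {"tx": 0, "ty": 0, "tz": 0, "wx": 0, "wy": 0, "wz": 0}, {"tx": 0, "ty": 0, "tz": 0, "wx": 0, "wy": 0, "wz": 0}, {"tx": 0, "ty": 0, "tz": 0, "wx": 0, "wy": 0, "wz": 0}, {"tx": 0, "ty": 0, "tz": 0, "wx": 0, "wy": 0, "wz": 0}, {"tx": 0, "ty": 0, "tz": 0, "wx": 0, "wy": 0, "wz": 0}], "jaw": -1}}

```text
time_s: 36.98
tcp_pos: [0.5978, -0.0752, 0.0696]
eef_rot: [2.18, 2.259, 0.004]
wrist_force: [1.0, -3.8, 6.2]
width: 0.119
```

Call:
{"fn": "step_arm", "kwargs": {"plan": [{"tx": 0, "ty": 0.002, "tz": -0.004, "wx": 0, "wy": 0, "wz": 0}, {"tx": 0, "ty": 0.003, "tz": -0.008, "wx": 0, "wy": 0, "wz": 0}, {"tx": 0, "ty": 0.003, "tz": -0.012, "wx": 0, "wy": 0, "wz": 0}, {"tx": 0, "ty": 0.003, "tz": -0.012, "wx": 0, "wy": 0, "wz": 0}, {"tx": 0, "ty": 0.003, "tz": -0.012, "wx": 0, "wy": 0, "wz": 0}]}}

```text
time_s: 37.4
tcp_pos: [0.6006, -0.0749, 0.0816]
eef_rot: [2.18, 2.26, 0.004]
wrist_force: [-0.7, -0.1, -3.4]
width: 0.121
```

```bash
python3 g.py - -100 -27 .078
```

```text
tcp station [ 62.5 -27.7] 0.0816 w 0.121 F [-0.7 -0.1 -3.4] M [-0.03  0.06  0.03]
go {'tx': 0.0, 'ty': -0.163, 'tz': 0.003, 'wx': 0.003, 'wy': -0.0, 'wz': -0.003}
```

Call:
{"fn": "step_arm", "kwargs": {"plan": [{"tx": 0, "ty": -0.006, "tz": 0, "wx": 0, "wy": 0, "wz": 0}, {"tx": 0, "ty": -0.016, "tz": 0, "wx": 0, "wy": 0, "wz": 0}, {"tx": 0, "ty": -0.028, "tz": 0, "wx": 0, "wy": 0, "wz": 0}, {"tx": 0, "ty": -0.04, "tz": 0, "wx": 0, "wy": 0, "wz": 0}, {"tx": 0, "ty": -0.052, "tz": 0, "wx": 0, "wy": 0, "wz": 0}, {"tx": 0, "ty": -0.064, "tz": 0, "wx": 0, "wy": 0, "wz": 0}, {"tx": 0, "ty": -0.076, "tz": 0, "wx": 0, "wy": 0, "wz": 0}, {"tx": 0, "ty": -0.088, "tz": 0, "wx": 0, "wy": 0, "wz": 0}, {"tx": 0, "ty": -0.1, "tz": 0, "wx": 0, "wy": 0, "wz": 0}, {"tx": 0, "ty": -0.112, "tz": 0, "wx": 0, "wy": 0, "wz": 0}, {"tx": 0, "ty": -0.124, "tz": 0, "wx": 0, "wy": 0, "wz": 0}, {"tx": 0, "ty": -0.136, "tz": 0, "wx": 0, "wy": 0, "wz": 0}, {"tx": 0, "ty": -0.148, "tz": 0.001, "wx": 0, "wy": 0, "wz": 0}, {"tx": 0, "ty": -0.158, "tz": 0.002, "wx": 0, "wy": 0, "wz": 0}, {"tx": 0, "ty": -0.163, "tz": 0.003, "wx": 0, "wy": 0, "wz": 0}, {"tx": 0, "ty": -0.163, "tz": 0.003, "wx": 0, "wy": 0, "wz": 0}, {"tx": 0, "ty": -0.163, "tz": 0.003, "wx": 0, "wy": 0, "wz": 0}]}}

```text
time_s: 38.82
tcp_pos: [0.439, -0.0811, 0.0795]
eef_rot: [2.178, 2.257, 0.007]
wrist_force: [0.8, -1.0, 7.6]
width: 0.125
```

Call:
{"fn": "step_arm", "kwargs": {"plan": [{"tx": 0, "ty": 0, "tz": 0, "wx": 0, "wy": 0, "wz": 0}, {"tx": 0, "ty": 0, "tz": 0, "wx": 0, "wy": 0, "wz": 0}, {"tx": 0, "ty": 0, "tz": 0, "wx": 0, "wy": 0, "wz": 0}, {"tx": 0, "ty": 0, "tz": 0, "wx": 0, "wy": 0, "wz": 0}, {"tx": 0, "ty": 0, "tz": -0.03, "wx": 0, "wy": 0, "wz": 0}, {"tx": 0, "ty": 0, "tz": -0.06, "wx": 0, "wy": 0, "wz": 0}, {"tx": 0, "ty": 0, "tz": -0.09, "wx": 0, "wy": 0, "wz": 0}, {"tx": 0, "ty": 0, "tz": -0.09, "wx": 0, "wy": 0, "wz": 0}], "jaw": -0.1}}

```text
time_s: 39.48
tcp_pos: [0.4416, -0.0822, 0.1745]
eef_rot: [2.173, 2.252, 0.012]
wrist_force: [0.7, -0.4, -0.2]
width: 0.45
```

```bash
python3 g.py - -100 -27 .078; python3 fit.py | grep -E "empty|wheel_mark"
python3 - <<'E'
from h import *
p=np.load("wh.npy"); t=p[2]+.35
print(np.round(get_obs()["q"],2),"t",t)
go(p[0]+.073*np.cos(t)+.001,p[1]+.073*np.sin(t)+.002,.17,t+np.pi)
E
```

```text
tcp station [-96.7 -28.8] 0.1745 w 0.45 F [ 0.7 -0.4 -0.2] M [ 0.04 -0.11 -0.01]
go {'tx': 0.002, 'ty': -0.005, 'tz': 0.096, 'wx': 0.014, 'wy': 0.003, 'wz': -0.003}
top empty [244. 205.] 0.71 [0.475 0.306 0.02 ] [-48. 357.]
top wheel_mark [241. 202.] 0.93 [0.475 0.304 0.092]
top wheel_mark [247. 246.] 0.31 [0.319 0.277 0.092]
side empty [340. 194.] 0.59 [ 0.458 -0.096  0.02 ] [-81. -43.]
side wheel_mark [321. 276.] 0.9 [0.471 0.318 0.092]
side wheel_mark [381. 301.] 0.47 [0.354 0.365 0.092]
[-0.33  0.14 -0.39  1.03  0.   -0.36] t -1.0875756457469739
go {'tx': 0.402, 'ty': 0.075, 'tz': -0.0, 'wx': 0.006, 'wy': 0.002, 'wz': -0.447}
```

Run:
```python
from h import *
p=np.load("wh.npy"); t=p[2]-.3
go(p[0]+.072*np.cos(t)+.001,p[1]+.072*np.sin(t)+.002,.13,t+np.pi)
```

```text
go {'tx': 0.397, 'ty': 0.028, 'tz': 0.039, 'wx': 0.006, 'wy': -0.0, 'wz': 0.203}
```

Call:
{"fn": "step_arm", "kwargs": {"plan": [{"tx": 0.035, "ty": 0.002, "tz": 0, "wx": 0.006, "wy": 0, "wz": 0.1}, {"tx": 0.07, "ty": 0.005, "tz": 0, "wx": 0.006, "wy": 0, "wz": 0.2}, {"tx": 0.105, "ty": 0.007, "tz": 0, "wx": 0.006, "wy": 0, "wz": 0.2}, {"tx": 0.14, "ty": 0.01, "tz": 0, "wx": 0.006, "wy": 0, "wz": 0.2}, {"tx": 0.175, "ty": 0.012, "tz": 0, "wx": 0.006, "wy": 0, "wz": 0.2}, {"tx": 0.21, "ty": 0.014, "tz": 0, "wx": 0.006, "wy": 0, "wz": 0.2}, {"tx": 0.245, "ty": 0.017, "tz": 0, "wx": 0.006, "wy": 0, "wz": 0.2}, {"tx": 0.28, "ty": 0.02, "tz": 0, "wx": 0.006, "wy": 0, "wz": 0.2}, {"tx": 0.315, "ty": 0.022, "tz": 0, "wx": 0.006, "wy": 0, "wz": 0.2}, {"tx": 0.35, "ty": 0.025, "tz": 0, "wx": 0.006, "wy": 0, "wz": 0.2}, {"tx": 0.38, "ty": 0.027, "tz": 0, "wx": 0.006, "wy": 0, "wz": 0.2}, {"tx": 0.397, "ty": 0.028, "tz": 0.02, "wx": 0.006, "wy": 0, "wz": 0.203}, {"tx": 0.397, "ty": 0.028, "tz": 0.039, "wx": 0.006, "wy": 0, "wz": 0.203}, {"tx": 0.397, "ty": 0.028, "tz": 0.039, "wx": 0.006, "wy": 0, "wz": 0.203}, {"tx": 0.397, "ty": 0.028, "tz": 0.039, "wx": 0.006, "wy": 0, "wz": 0.203}]}}

```text
time_s: 41.43
tcp_pos: [0.4511, 0.3161, 0.1294]
eef_rot: [-2.398, -2.028, 0.005]
wrist_force: [0.1, -0.4, 0.9]
width: 0.447
```

Run:
```python
from h import *
p=np.load("wh.npy"); t=p[2]-.3
go(p[0]+.072*np.cos(t)+.001,p[1]+.072*np.sin(t)+.002,.074,t+np.pi)
S=cam("side");T=cam("top"); P0=np.load("st.npy"); P0[2]=.039; c,s=np.cos(P0[2]),np.sin(P0[2])
for n,C in(("top",T),("side",S)):
  for nm,z in(("empty",.03),("tray1",.02)):
    for d in mark_of(n,nm):
      w=ray(C,d["point"],z)[:2]-P0[:2]; q=np.array([c*w[0]+s*w[1],-s*w[0]+c*w[1]])*1e3
      if abs(q[1])<260: print(n,nm,round(d["confidence"],2),np.round(q))
```

```text
go {'tx': 0.001, 'ty': 0.001, 'tz': 0.055, 'wx': -0.002, 'wy': 0.002, 'wz': -0.0}
top empty 0.75 [-84. -29.]
top tray1 0.93 [115. 177.]
top tray1 0.86 [  95. -102.]
top tray1 0.73 [ 108. -193.]
top tray1 0.6 [-317. -210.]
side empty 0.62 [-92. -21.]
side tray1 0.9 [-306. -171.]
side tray1 0.82 [ 102. -183.]
side tray1 0.79 [ 104. -111.]
side tray1 0.66 [109. 175.]
```

Call:
{"fn": "step_arm", "kwargs": {"plan": [{"tx": 0.001, "ty": 0.001, "tz": 0.03, "wx": 0, "wy": 0, "wz": 0}, {"tx": 0.001, "ty": 0.001, "tz": 0.055, "wx": 0, "wy": 0, "wz": 0}, {"tx": 0.001, "ty": 0.001, "tz": 0.055, "wx": 0, "wy": 0, "wz": 0}, {"tx": 0.001, "ty": 0.001, "tz": 0.055, "wx": 0, "wy": 0, "wz": 0}]}}

```text
time_s: 42.07
tcp_pos: [0.4533, 0.3164, 0.0761]
eef_rot: [-2.4, -2.026, 0.001]
wrist_force: [-0.5, -0.5, 0.1]
width: 0.454
```

Call:
{"fn": "step_arm", "kwargs": {"plan": [{"tx": 0, "ty": 0, "tz": 0, "wx": 0, "wy": 0, "wz": 0}, {"tx": 0, "ty": 0, "tz": 0, "wx": 0, "wy": 0, "wz": 0}, {"tx": 0, "ty": 0, "tz": 0, "wx": 0, "wy": 0, "wz": 0}, {"tx": 0, "ty": 0, "tz": 0, "wx": 0, "wy": 0, "wz": 0}, {"tx": 0, "ty": 0, "tz": 0, "wx": 0, "wy": 0, "wz": 0}, {"tx": 0, "ty": 0, "tz": 0, "wx": 0, "wy": 0, "wz": 0}], "jaw": -1}}

```text
time_s: 42.57
tcp_pos: [0.4538, 0.3158, 0.078]
eef_rot: [2.399, 2.025, -0.0]
wrist_force: [-2.3, -4.4, 5.0]
width: 0.127
```

```bash
python3 arc.py 2.0 20
```

```text
[ 0.49  0.43 -0.26  0.89 -0.    0.66] r 0.07092027772132443 grip angle -1.7087662764295597
toolx yaw 1.4022509057913788
[-0.0, 0.007, 0.0] [0.0, 0.0, -0.13]
[0.001, 0.014, 0.0] [0.0, 0.0, -0.23]
[0.003, 0.021, 0.0] [0.0, 0.0, -0.33]
[0.005, 0.028, 0.0] [0.0, 0.0, -0.43]
[0.009, 0.034, 0.0] [0.0, 0.0, -0.53]
[0.013, 0.04, 0.0] [0.0, 0.0, -0.63]
[0.017, 0.046, 0.0] [0.0, 0.0, -0.73]
[0.022, 0.051, 0.0] [0.0, 0.0, -0.83]
[0.028, 0.056, 0.0] [0.0, 0.0, -0.93]
[0.034, 0.06, 0.0] [0.0, 0.0, -1.03]
[0.04, 0.063, 0.0] [0.0, 0.0, -1.13]
[0.047, 0.066, 0.0] [0.0, 0.0, -1.23]
[0.054, 0.068, 0.0] [0.0, 0.0, -1.33]
[0.061, 0.069, 0.0] [0.0, 0.0, -1.43]
[0.068, 0.07, 0.0] [0.0, 0.0, -1.53]
[0.075, 0.07, 0.0] [0.0, 0.0, -1.63]
[0.082, 0.069, -0.0] [-0.0, 0.0, -1.73]
[0.089, 0.067, -0.0] [-0.0, 0.0, -1.83]
[0.096, 0.065, -0.0] [-0.0, 0.0, -1.93]
[0.103, 0.062, -0.0] [-0.0, 0.0, -2.03]
```

Call:
{"fn": "step_arm", "kwargs": {"plan": [{"tx": 0, "ty": 0.007, "tz": 0, "wx": 0, "wy": 0, "wz": -0.1}, {"tx": 0.001, "ty": 0.014, "tz": 0, "wx": 0, "wy": 0, "wz": -0.2}, {"tx": 0.003, "ty": 0.021, "tz": 0, "wx": 0, "wy": 0, "wz": -0.3}, {"tx": 0.005, "ty": 0.028, "tz": 0, "wx": 0, "wy": 0, "wz": -0.4}, {"tx": 0.009, "ty": 0.034, "tz": 0, "wx": 0, "wy": 0, "wz": -0.5}, {"tx": 0.013, "ty": 0.04, "tz": 0, "wx": 0, "wy": 0, "wz": -0.6}, {"tx": 0.017, "ty": 0.046, "tz": 0, "wx": 0, "wy": 0, "wz": -0.7}, {"tx": 0.022, "ty": 0.051, "tz": 0, "wx": 0, "wy": 0, "wz": -0.8}, {"tx": 0.028, "ty": 0.056, "tz": 0, "wx": 0, "wy": 0, "wz": -0.9}, {"tx": 0.034, "ty": 0.06, "tz": 0, "wx": 0, "wy": 0, "wz": -1.0}, {"tx": 0.034, "ty": 0.06, "tz": 0, "wx": 0, "wy": 0, "wz": -1.0}]}}

```text
time_s: 43.48
tcp_pos: [0.5191, 0.3394, 0.0781]
eef_rot: [1.131, 2.929, -0.002]
wrist_force: [0.0, -1.4, -3.1]
width: 0.128
```

```bash
python3 arc.py 1.03 10;  python3 chk.py pics/w7.png
```

```text
[ 0.48  0.55 -0.05  0.97 -0.   -0.36] r 0.07248168217791569 grip angle -0.6987898397497931
toolx yaw 2.404386159285399
[0.001, 0.007, -0.0] [-0.0, 0.0, -0.14]
[0.003, 0.015, -0.0] [-0.0, 0.0, -0.24]
[0.005, 0.022, -0.0] [-0.0, 0.0, -0.35]
[0.008, 0.029, -0.0] [-0.0, 0.0, -0.45]
[0.011, 0.035, -0.0] [-0.0, 0.0, -0.55]
[0.015, 0.041, -0.0] [-0.0, 0.0, -0.66]
[0.02, 0.047, -0.0] [-0.0, 0.0, -0.76]
[0.026, 0.052, -0.0] [-0.0, 0.0, -0.86]
[0.031, 0.056, -0.0] [-0.0, 0.0, -0.97]
[0.038, 0.06, -0.0] [-0.0, 0.0, -1.07]
[ 0.48  0.55 -0.06  0.97 -0.   -0.35] 0.125 [0.5187 0.339  0.0781]
top [290. 164.] 0.74 r 0.297 angle 0.404
top [229. 188.] 0.52 r 0.073 angle 0.923
side [290. 287.] 0.87 r 0.069 angle 0.947
```

Call:
{"fn": "step_arm", "kwargs": {"plan": [{"tx": 0.001, "ty": 0.007, "tz": 0, "wx": 0, "wy": 0, "wz": -0.11}, {"tx": 0.003, "ty": 0.015, "tz": 0, "wx": 0, "wy": 0, "wz": -0.21}, {"tx": 0.005, "ty": 0.022, "tz": 0, "wx": 0, "wy": 0, "wz": -0.31}, {"tx": 0.008, "ty": 0.029, "tz": 0, "wx": 0, "wy": 0, "wz": -0.42}, {"tx": 0.011, "ty": 0.035, "tz": 0, "wx": 0, "wy": 0, "wz": -0.52}, {"tx": 0.015, "ty": 0.041, "tz": 0, "wx": 0, "wy": 0, "wz": -0.62}, {"tx": 0.02, "ty": 0.047, "tz": 0, "wx": 0, "wy": 0, "wz": -0.72}, {"tx": 0.026, "ty": 0.052, "tz": 0, "wx": 0, "wy": 0, "wz": -0.83}, {"tx": 0.031, "ty": 0.056, "tz": 0, "wx": 0, "wy": 0, "wz": -0.93}, {"tx": 0.038, "ty": 0.06, "tz": 0, "wx": 0, "wy": 0, "wz": -1.03}, {"tx": 0.038, "ty": 0.06, "tz": 0, "wx": 0, "wy": 0, "wz": -1.03}]}}

```text
time_s: 44.6
tcp_pos: [0.5336, 0.4094, 0.0781]
eef_rot: [-0.455, 3.102, -0.005]
wrist_force: [6.9, -2.3, -8.8]
width: 0.125
```

```bash
python3 arc.py 0.03 1;  python3 chk.py pics/w8.png
```

```text
[ 0.56  0.65  0.12  1.04 -0.01 -1.3 ] r 0.07381764028006783 grip angle 0.3212812980028417
toolx yaw -2.850390965635889
[0.002, 0.002, -0.0] [-0.0, 0.01, -0.06]
[ 0.56  0.65  0.12  1.04 -0.01 -1.3 ] 0.123 [0.5338 0.4088 0.0781]
top [208. 186.] 0.72 r 0.078 angle 1.968
top [410. 206.] 0.61 r 0.683 angle -0.137
side [282. 318.] 0.93 r 0.074 angle 1.988
```

View pics/w8.png

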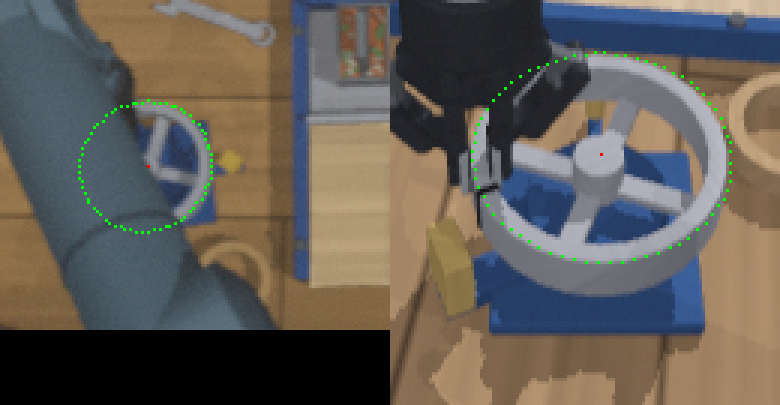

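Call:
{"fn": "step_arm", "kwargs": {"plan": [{"tx": 0, "ty": 0, "tz": 0, "wx": 0, "wy": 0, "wz": 0}, {"tx": 0, "ty": 0, "tz": 0, "wx": 0, "wy": 0, "wz": 0}, {"tx": 0, "ty": 0, "tz": 0, "wx": 0, "wy": 0, "wz": 0}, {"tx": 0, "ty": 0, "tz": 0, "wx": 0, "wy": 0, "wz": 0}, {"tx": 0, "ty": 0, "tz": -0.03, "wx": 0, "wy": 0, "wz": 0}, {"tx": 0, "ty": 0, "tz": -0.07, "wx": 0, "wy": 0, "wz": 0}, {"tx": 0, "ty": 0, "tz": -0.11, "wx": 0, "wy": 0, "wz": 0}, {"tx": 0, "ty": 0, "tz": -0.15, "wx": 0, "wy": 0, "wz": 0}, {"tx": 0, "ty": 0, "tz": -0.15, "wx": 0, "wy": 0, "wz": 0}], "jaw": -0.1}}

```text
time_s: 45.55
tcp_pos: [0.536, 0.4114, 0.2389]
eef_rot: [-0.446, 3.089, 0.006]
wrist_force: [0.3, 0.2, 1.1]
width: 0.451
```

Run:
```python
from h import *
S=cam("side"); p=np.load("wh.npy"); sc=lambda P:np.round((proj(S,P)-[265,290])*10)
for a in(1.9,2.0,2.1): print(a,sc([p[0]+.072*np.cos(p[2]+a),p[1]+.072*np.sin(p[2]+a),.092]))
for z,r in((.056,.088),(.056,.112)): print("post",sc([p[0]+r*np.cos(p[2]+2),p[1]+r*np.sin(p[2]+2),z]))
print("hub",sc([*p[:2],.086]))
cv2.imwrite("pics/w9.png",cv2.resize(S["img"][290:350,265:340],None,fx=10,fy=10,interpolation=cv2.INTER_CUBIC))
cv2.imwrite("pics/f1.png",cv2.resize(S["img"][140:260,225:395],None,fx=4.5,fy=4.5,interpolation=cv2.INTER_CUBIC))
print([(np.round(d["point"],1),d["confidence"]) for d in mark_of("side","wheel_mark")][:2])
```

```text
1.9 [169. 243.]
2.0 [181. 275.]
2.1 [198. 306.]
post [104. 438.]
post [-26. 487.]
hub [553. 160.]
[(array([280.7, 318.2]), 0.94), (array([277.1, 335. ]), 0.66)]
```

View pics/w9.png

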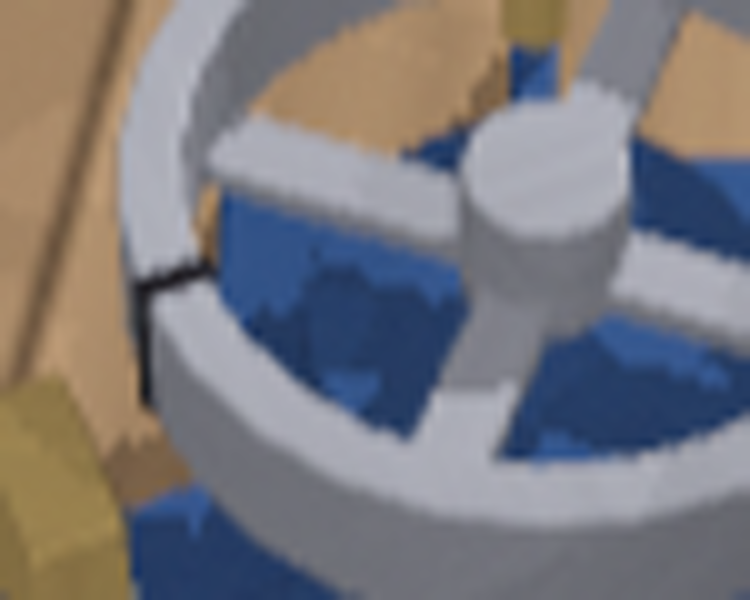

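View pics/f1.png

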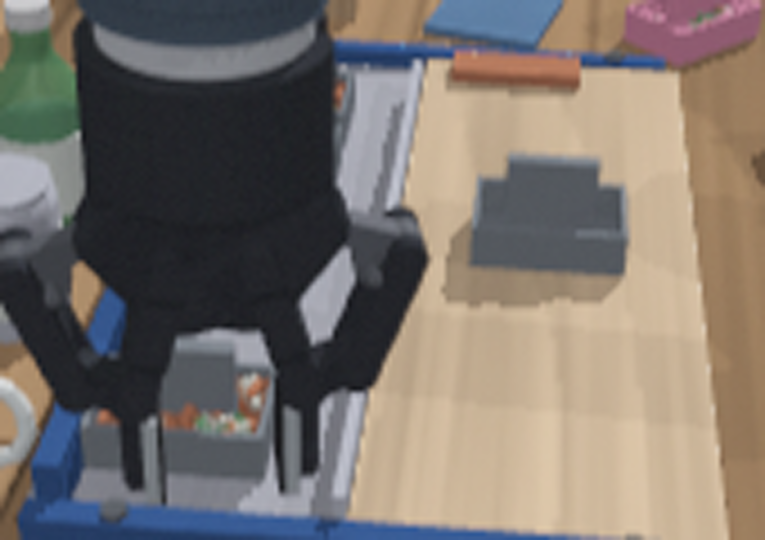

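Call:
{"fn": "step_arm", "kwargs": {"plan": [{"tx": 0.03, "ty": -0.016, "tz": -0.02, "wx": 0, "wy": 0, "wz": 0}, {"tx": 0.06, "ty": -0.032, "tz": -0.03, "wx": 0, "wy": 0, "wz": 0}, {"tx": 0.09, "ty": -0.048, "tz": -0.03, "wx": 0, "wy": 0, "wz": 0}, {"tx": 0.12, "ty": -0.064, "tz": -0.03, "wx": 0, "wy": 0, "wz": 0}, {"tx": 0.15, "ty": -0.08, "tz": -0.03, "wx": 0, "wy": 0, "wz": 0}, {"tx": 0.15, "ty": -0.08, "tz": -0.03, "wx": 0, "wy": 0, "wz": 0}, {"tx": 0.15, "ty": -0.08, "tz": -0.03, "wx": 0, "wy": 0, "wz": 0}]}}

```text
time_s: 46.23
tcp_pos: [0.4097, 0.2892, 0.2581]
eef_rot: [-0.447, 3.102, -0.002]
wrist_force: [0.7, -0.3, 0.1]
width: 0.449
```

Run:
```python
from h import *
S=cam("side"); T=cam("top")
cv2.imwrite("pics/f2.png",np.vstack([cv2.resize(S["img"][145:265,225:385],None,fx=4,fy=4,interpolation=cv2.INTER_CUBIC)[:, :640],cv2.resize(T["img"][140:180,265:425],None,fx=2.5*1.6,fy=2.5*1.2,interpolation=cv2.INTER_CUBIC)]))
```

```text
(no output)
```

View pics/f2.png

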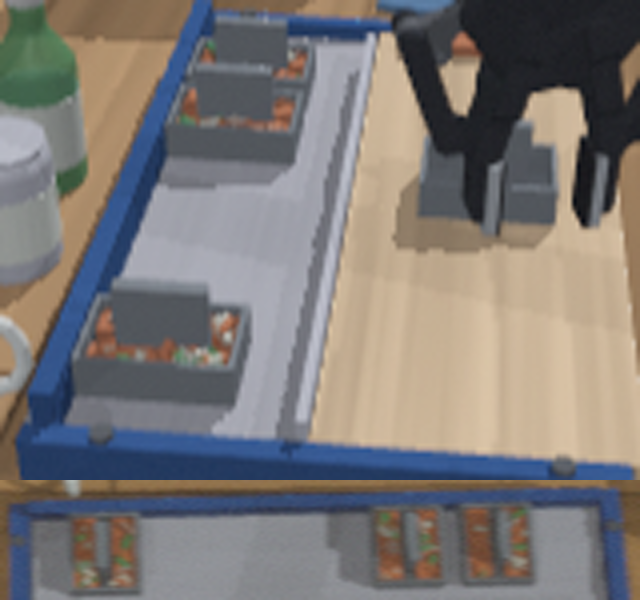

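```bash
python3 -c "
from station import job; print(job.finish_job())"
```

```text
the job is handed in; nothing more can be done
None
```

The job is handed in at about 46 s of the 210 s allowed. All three full trays stand against the back stop, the empty tray is on the board, and the gate is shut.

- **Wheel, opening:** It was turned by its rim to the slim post. The first two tries stopped about 0.07 rad short, so I gripped it again at the mark. The camera then put it at about 0 to -0.02 rad, and the gate looked sunk.
- **Full trays:** Three were there. I slid each level over the step, lowered it onto the bed and pressed it to the stop, with 13 to 21 N at contact. No chips look spilled. I gripped the first tray off-centre and re-gripped it before sliding. After pressing it I eased back about 1 mm before letting go.
- **Empty tray:** It had shifted about 2 to 3 cm during the run, while the arm was at the wheel. I kept the second full tray clear of it. I raised the empty about 12 mm, moved it over the step and set it down near station x -100. The trained networks read -84 to -92, but either way it is wholly on the board.
- **Wheel, closing:** It was turned to the broad post, and the camera put it at about 2.0 rad.

**Last checks:** The final pictures show the gate up, the trays square against the stop (origins about x 98 to 100 by fin edges) and the arm clear. The networks scattered by up to about 15 mm on the tray positions. My station fit also ran about 3 mm off where the trays actually met the stop, so I relied on contact force and fin edges instead.

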